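# Clear up the desk: lay the flask in its cradle and stack the coasters on the tray

### The job

Clear up the desk after work: first take the steel flask off the round marble tray and lay it on its side in the wooden cradle, then stack all the round wooden coasters flat on the tray in one neat stack centred on the tray, all the wide ones below and the small ones on top. Leave everything else on the desk where it is.

Things in the scene. Friction and masses are not known exactly. Their poses are not given: they have to be found in the camera images.
- tray: round pale marble tray, a flat disc 120 mm across and 10 mm thick with no rim, fixed to the desk; origin at the centre of its underside on the desk (top at z = 0.010). The flask stands on it at the start.
- cradle: low wooden cradle fixed to the desk: base 110 mm (its x) by 56 mm (its y) by 10 mm high, with two V-shaped saddles (each 12 mm thick, 60 mm wide, arms at 45 degrees, arms reaching 38 mm up) standing at x = -25 mm and +25 mm; origin at the centre of its underside. The flask lies along its x axis, either way round.
- cradle_seat (a point): point over the middle of the cradle, 48 mm above the desk, where the middle of the flask's axis is when it lies in the saddles; axes as the cradle's (x along the trough)
- flask: slim closed steel drinking flask, 0.25 kg: cylinder 48 mm across and 160 mm tall with a black cap 42 mm across and 30 mm tall above it, 190 mm in all; origin at the centre of its foot, z along its axis towards the cap
- flask_mid (a point): the middle of the flask's axis, 95 mm from its foot
- wide_a: wide round dark wooden coaster, 68 mm across and 9 mm thick, about 40 g, same both sides; origin at its centre (half-way through its thickness), z across the disc. May be absent.
- wide_b: wide round dark wooden coaster, 68 mm across and 9 mm thick, about 40 g, same both sides; origin at its centre (half-way through its thickness), z across the disc. May be absent.
- wide_c: wide round dark wooden coaster, 68 mm across and 9 mm thick, about 40 g, same both sides; origin at its centre (half-way through its thickness), z across the disc. May be absent.
- wide_d: wide round dark wooden coaster, 68 mm across and 9 mm thick, about 40 g, same both sides; origin at its centre (half-way through its thickness), z across the disc. May be absent.
- small_a: small round dark wooden coaster, 54 mm across and 9 mm thick, about 40 g, same both sides; origin at its centre (half-way through its thickness), z across the disc. May be absent.
- small_b: small round dark wooden coaster, 54 mm across and 9 mm thick, about 40 g, same both sides; origin at its centre (half-way through its thickness), z across the disc. May be absent.
- small_c: small round dark wooden coaster, 54 mm across and 9 mm thick, about 40 g, same both sides; origin at its centre (half-way through its thickness), z across the disc. May be absent.
- remote: white remote control 150 x 42 x 18 mm, stays where it is; origin at the centre of its underside
- eraser: white eraser 45 x 22 x 13 mm, stays where it is; origin at the centre of its underside
- candle: candle in a wooden holder, 72 mm across, 65 mm tall, stays where it is; origin at the centre of its underside
- mug: white mug 80 mm across, 95 mm tall, stays where it is; origin at the centre of its underside
- phone: black phone 150 x 72 x 9 mm, stays where it is; origin at the centre of its underside
- tape: grey tape dispenser 60 x 50 x 30 mm, stays where it is; origin at the centre of its underside
Not all that is in view belongs to the job. There is more than one size of the flask; the job needs the middle-sized.

How it is judged:
On the way:
1. the flask lies let go in the cradle (x of flask_mid in the frame of cradle_seat between -0.03 and 0.03 m and y of flask_mid in the frame of cradle_seat between -0.008 and 0.008 m and z of flask_mid in the frame of cradle_seat between -0.006 and 0.006 m and angle between the z axis of flask and the x axis of cradle, either way round below 0.15 rad and linear speed of flask below 0.03 m/s and contact force between flask and the fingers below 0.1 N), for 0.2 s.
At the end, for the whole second after the job is handed in: Flask at rest in both saddles: middle within 30 mm along, 8 mm across and 6 mm in height of the seat, axis within 0.15 rad of the trough. Every coaster flat (0.08 rad), at rest, within 9 mm of the tray centre, each small one above every wide one. Nothing held (all of step 1 and horizontal distance between each of wide_a, wide_b, wide_c, wide_d, small_a, small_b, small_c and tray below 0.009 m and angle between the z axis of each of wide_a, wide_b, wide_c, wide_d, small_a, small_b, small_c and the z axis of tray, either way round below 0.08 rad and linear speed of each of wide_a, wide_b, wide_c, wide_d, small_a, small_b, small_c below 0.03 m/s and ((angle between wide_a's own z axis and vertical below 1.57 rad and z of small_a in the frame of wide_a above 0 m) or (angle between wide_a's own z axis and vertical above 1.57 rad and z of small_a in the frame of wide_a below 0 m)) and ((angle between wide_a's own z axis and vertical below 1.57 rad and z of small_b in the frame of wide_a above 0 m) or (angle between wide_a's own z axis and vertical above 1.57 rad and z of small_b in the frame of wide_a below 0 m)) and ((angle between wide_a's own z axis and vertical below 1.57 rad and z of small_c in the frame of wide_a above 0 m) or (angle between wide_a's own z axis and vertical above 1.57 rad and z of small_c in the frame of wide_a below 0 m)) and ((angle between wide_b's own z axis and vertical below 1.57 rad and z of small_a in the frame of wide_b above 0 m) or (angle between wide_b's own z axis and vertical above 1.57 rad and z of small_a in the frame of wide_b below 0 m)) and ((angle between wide_b's own z axis and vertical below 1.57 rad and z of small_b in the frame of wide_b above 0 m) or (angle between wide_b's own z axis and vertical above 1.57 rad and z of small_b in the frame of wide_b below 0 m)) and ((angle between wide_b's own z axis and vertical below 1.57 rad and z of small_c in the frame of wide_b above 0 m) or (angle between wide_b's own z axis and vertical above 1.57 rad and z of small_c in the frame of wide_b below 0 m)) and ((angle between wide_c's own z axis and vertical below 1.57 rad and z of small_a in the frame of wide_c above 0 m) or (angle between wide_c's own z axis and vertical above 1.57 rad and z of small_a in the frame of wide_c below 0 m)) and ((angle between wide_c's own z axis and vertical below 1.57 rad and z of small_b in the frame of wide_c above 0 m) or (angle between wide_c's own z axis and vertical above 1.57 rad and z of small_b in the frame of wide_c below 0 m)) and ((angle between wide_c's own z axis and vertical below 1.57 rad and z of small_c in the frame of wide_c above 0 m) or (angle between wide_c's own z axis and vertical above 1.57 rad and z of small_c in the frame of wide_c below 0 m)) and ((angle between wide_d's own z axis and vertical below 1.57 rad and z of small_a in the frame of wide_d above 0 m) or (angle between wide_d's own z axis and vertical above 1.57 rad and z of small_a in the frame of wide_d below 0 m)) and ((angle between wide_d's own z axis and vertical below 1.57 rad and z of small_b in the frame of wide_d above 0 m) or (angle between wide_d's own z axis and vertical above 1.57 rad and z of small_b in the frame of wide_d below 0 m)) and ((angle between wide_d's own z axis and vertical below 1.57 rad and z of small_c in the frame of wide_d above 0 m) or (angle between wide_d's own z axis and vertical above 1.57 rad and z of small_c in the frame of wide_d below 0 m))); the robot touches nothing.
It fails at once if a thing that stays (remote, eraser, candle, mug, phone, tape dispenser) is pushed more than 40 mm from its place (distance of any of remote, eraser, candle, mug, phone, tape from where it was at the start of the episode above 0.04 m).
Of wide_a, wide_b, wide_c, wide_d, small_a, small_b, small_c only 5 to 7 are there at a start; the rules pass over those that are not, and their reading is None.
At some moment in a run one of wide_a, wide_b, wide_c, wide_d, small_a, small_b, small_c may be knocked a few centimetres aside while the robot is not near it.
It also fails if it takes over 210 s, if anything falls off the work surface, if the arm or the gripper's body presses on something with over 40 N, if the wrist force passes 120 N, or if a joint passes its speed limit or range.

### The arm

A 7-joint arm with a two-finger parallel gripper is mounted at the origin on the work surface. World frame = base frame: x ahead of the robot, y to its left, z up, the work surface at z = 0. Lengths are in m, angles in rad, forces in N, time in s.
With the tool pointing down it reaches from about 0.35 to 0.9 m from the base axis. Payload 7.2 kg.
Tool frame: the origin (TCP) lies between the finger pads; the fingertips stand 25 mm ahead of it and the grasp point (between the pads) lies 6 mm ahead of it; z points along the fingers, y is the line along which they close (so a half turn about z gives the same grasp; the last joint's range is limited). The gripper opens to 85 mm and grips with 20 to 120 N. Pads are 22 mm wide; open, the fingers measure 114 mm over their backs; the gripper's body (76 mm by 85 mm) begins 54 mm behind the grasp point. The pads swing forward as they close: fully open they stand 13 mm farther back than shut.
Start: joints at [1.041, 0.411, -0.013, 1.596, 0.006, 1.134, -0.082], TCP at [0.278, -0.56, 0.256] pointing down, gripper open.
Joint ranges: [-2.95, 2.95], [-0.29, 1.99], [-1.47, 1.44], [0.14, 2.54], [-1.03, 4.17], [0.13, 1.85], [-2.86, 2.86]. Speed limits (rad/s): [2.39, 2.39, 3.01, 3.01, 3.14, 3.14, 3.14].

### API

Orientations are given as a 3x3 rotation matrix whose columns are the frame's x, y, z axes.
In Python, from bench import state, grab_frame, camera_params, sign_off gives the robot as it stands. The module is installed in compiled form; this text tells all that it offers.
- The arm moves only by the shell command python3 -m handwheel 'ROWS' [FORCE]. ROWS is JSON, a list of rows, each a list of 7 numbers: the shift along the tool's x, y, z in m, then the turn, a rotation vector about the tool's x, y, z in degrees, then the finger opening in m, from 0 to 0.0854. In form: [[dx, dy, dz, rx, ry, rz, jaw], ...]. A call has 1 to 5 rows; each row shifts and turns the commanded pose from where the row before left it, along the tool's axes as they then stand; what a row does not reach is not made up. A row lasts 1/10 s, in which the tool goes at most 50 mm and 8.59 degrees, less where a joint would pass 70% of its speed; a pose out of reach is approached as far as the arm can. A call with a gripper value outside its range is refused whole. The fingers move at their own pace and stop on an object; FORCE is the grip in N (left out, the last holds). Time passes only in rows, so rows that do not move let the fingers close. It gives the time, the measured TCP pose, the force, the opening and the grip force at its end, in the units of the state.
- state(): the state, without advancing time (a new reading comes with each control period).
- grab_frame(name): name is "scene" or "top" or "wrist"; returns (picture, depth): 400x640x3 uint8, red, green, blue; 400x640 float32, m along the optical axis (not along the pixel's ray), 0 where there is no reading.
- camera_params(name): a dict with "camera_matrix" (3x3 intrinsics, pixels), "k1" (the pictures are not rectified: a ray, as slopes to the right and down, at radius r is drawn at 1 + k1 r^2 times it, then the intrinsics apply), "extrinsics" (4x4, takes a point from world to camera coordinates). Camera axes: x right, y down, z forward; pixel columns grow to the right and rows downward; lengths in m; the calibration is good to about 2 mm. A picture is of the moment at which its call begins: read the wrist's pose just before it. camera_params takes no time and is no camera call; for the wrist camera it gives the pose at the moment of the call.
- sign_off(): hands the job in; it is judged then, once.
The state is a dict: "time": time; "qpos": joint angles; "qd": joint speeds; "effort": joint torques, N m; "tool_pos": TCP position; "tcp_rot": TCP orientation; "ft_force": force on the tool from outside, world axes, zero at the start; "wrist_torque": the same for the moment, N m; "opening": finger opening in m; "gripper_force": force on a finger pad.
Only numpy, scipy, OpenCV 4.12 (cv2) and the standard library are available. Lean on these libraries where they do the work, as an engineer would, in place of code of your own. Each camera call takes 0.05 s, during which the arm holds its last target. There are 200 camera calls.

## Working session

There is one attempt and no reset: what is moved stays moved. The work goes in short steps, Python scripts to look and compute and a shell command to move; the robot and the scene stay as the last step left them, time stands still between calls to the robot, and variables do not carry over. Pictures are saved under pics/ and viewed, at most 14 in all, crops included, and the job is handed in when it is done.

```bash
mkdir -p pics; cat > h.py <<'E'
import numpy as np, cv2
from bench import state, grab_frame, camera_params
def pts(name, uv, z):
    """pixels -> world on plane z"""
    c=camera_params(name);K=np.array(c["camera_matrix"],float);E=np.array(c["extrinsics"],float)
    return _pts(K,c["k1"],E,uv,z)
def _pts(K,k1,E,uv,z):
    n=cv2.undistortPoints(np.array(uv,float).reshape(-1,1,2),K,np.array([k1,0,0,0.]))[:,0]
    R,t=E[:3,:3],E[:3,3];C=-R.T@t
    d=np.c_[n,np.ones(len(n))]@R
    return C+d*((np.asarray(z)-C[2])/d[:,2])[:,None]
def cloud(name,depth):
    """world xyz per pixel"""
    c=camera_params(name);K=np.array(c["camera_matrix"],float);E=np.array(c["extrinsics"],float)
    v,u=np.mgrid[:400,:640]
    n=cv2.undistortPoints(np.stack([u,v],-1).reshape(-1,1,2).astype(float),K,np.array([c["k1"],0,0,0.]))[:,0]
    p=np.c_[n,np.ones(len(n))]*depth.reshape(-1,1)
    return ((p-E[:3,3])@E[:3,:3]).reshape(400,640,3)
E
python3 - <<'E'
from h import *
for n in("top","scene"):
    im,d=grab_frame(n);cv2.imwrite(f"pics/{n}0.png",im[...,::-1]);np.save(f"{n}0.npy",d)
    c=camera_params(n);print(n,c)
s=state();print(s["time"],s["tool_pos"],s["tcp_rot"])
E
```

```text
top {'camera_matrix': array([[467.01501703,   0.        , 315.76491397],
       [  0.        , 467.01501703, 200.73741455],
       [  0.        ,   0.        ,   1.        ]]), 'k1': -0.09509631407383323, 'extrinsics': array([[ 6.23271438e-03, -9.99979473e-01,  1.48521857e-03,
        -7.21425568e-02],
       [-9.88486855e-01, -6.38561071e-03, -1.51171960e-01,
         5.35465945e-01],
       [ 1.51178341e-01, -5.25907381e-04, -9.88506364e-01,
         1.22343872e+00],
       [ 0.00000000e+00,  0.00000000e+00,  0.00000000e+00,
         1.00000000e+00]])}
scene {'camera_matrix': array([[422.93606528,   0.        , 318.1567064 ],
       [  0.        , 422.93606528, 200.90438365],
       [  0.        ,   0.        ,   1.        ]]), 'k1': -0.06176648519880196, 'extrinsics': array([[-0.85671412,  0.51578179, -0.00317206,  0.47964107],
       [ 0.41481354,  0.68532466, -0.59854811, -0.12569835],
       [-0.30654633, -0.51410044, -0.80108058,  1.61695528],
       [ 0.        ,  0.        ,  0.        ,  1.        ]])}
0.1 [ 0.27825204 -0.55917816  0.25552273] [[ 8.95264112e-01  4.45535199e-01 -7.45697273e-04]
 [ 4.45535813e-01 -8.95263198e-01  1.28253844e-03]
 [-9.61793043e-05 -1.48044548e-03 -9.99998900e-01]]
```

View pics/top0.png

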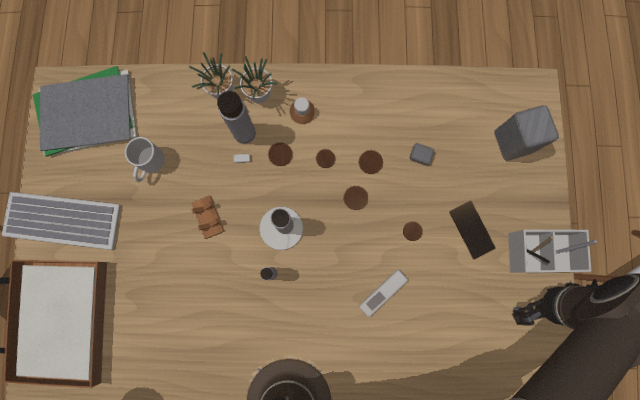

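View pics/scene0.png

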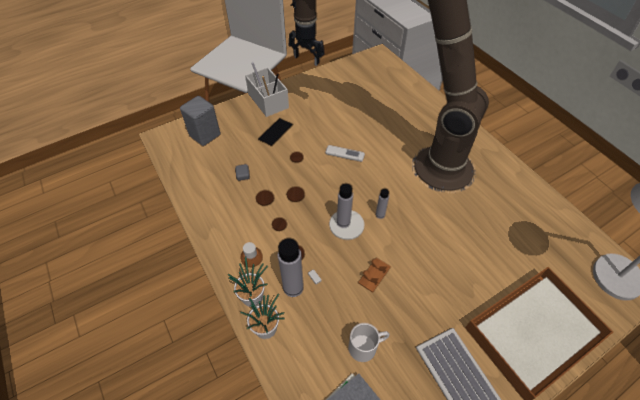

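The top view shows five dark coasters: wide at (281,154), (371,162) and (356,198), small at (326,158) and (413,231). The brown disc at (302,110) is the candle holder. There are three flasks: a large one at (237,117), a middle one on the tray at (281,220) and a small one at (268,273). The one on the tray fits the job because it is middle-sized and stands on the marble. I'll measure everything and confirm with an enlarged crop.

```bash
python3 - <<'E'
from h import *
im=cv2.imread("pics/top0.png");d=np.load("top0.npy")
P=cloud("top",d)
hsv=cv2.cvtColor(im,cv2.COLOR_BGR2HSV)
x=P[...,0];inb=(x>0.2)&(x<1)
def med(m,f): return np.round(f(P[m],axis=0),4)
# coasters
for (u,v) in [(281,154),(326,158),(371,162),(356,198),(413,231),(302,110)]: print("px",im[v,u],hsv[v,u],P[v,u].round(4))
m=((im.max(2)<80)&(im[...,2].astype(int)>im[...,0]+15)).astype(np.uint8)
cs,_=cv2.findContours(m[:270,150:450],cv2.RETR_EXTERNAL,cv2.CHAIN_APPROX_NONE,offset=(150,0))
for c in cs:
    if cv2.contourArea(c)<80: continue
    (cu,cv_),ax,an=cv2.fitEllipse(c)
    w=pts("top",c.reshape(-1,2),0.009);(a,b),r=cv2.minEnclosingCircle(w[:,:2].astype(np.float32))
    print("dark",round(cu),round(cv_),np.round(ax,1),"centre",pts("top",[[cu,cv_]],0.009)[0,:2].round(4),"diam eq",round(2*np.sqrt(cv2.contourArea((w[:,:2]*1e4).astype(np.int32))/np.pi)/1e4,4),"z",np.median(P[int(cv_)-2:int(cv_)+3,int(cu)-2:int(cu)+3,2]).round(4))
# tray
t=((hsv[...,1]<60)&(im.min(2)>120)).astype(np.uint8);t[:205]=0;t[252:]=0;t[:,:255]=0;t[:,307:]=0
c=max(cv2.findContours(t,cv2.RETR_EXTERNAL,cv2.CHAIN_APPROX_NONE)[0],key=cv2.contourArea)
w=pts("top",cv2.convexHull(c).reshape(-1,2),0.01)[:,:2]
print("tray minEnc",cv2.minEnclosingCircle(w.astype(np.float32)))
# heights of flask tops
for n,(a,b,e,f) in {"mid":(262,300,200,245),"big":(215,260,85,145),"small":(258,280,263,283)}.items():
    z=P[e:f,a:b];k=z[...,2]>z[...,2].max()-.008;print(n,"top",z[...,2].max().round(3),z[k].mean(0).round(4))
crop=im[140:300,170:330];cv2.imwrite("pics/crop0.png",cv2.resize(crop,(600,600),interpolation=cv2.INTER_CUBIC))
# cradle
k=np.zeros((400,640),bool);k[190:245,185:230]=True
k&=(P[...,2]>.006)&(P[...,2]<.07)
q=P[k][:,:2];print("cradle",cv2.minAreaRect(q.astype(np.float32)),P[k][:,2].max(),q.shape)
E
```

```text
px [37 52 79] [ 11 136  79] [0.6733 0.0301 0.0103]
px [36 50 75] [ 11 133  75] [ 0.6635 -0.0969  0.0061]
px [37 51 78] [ 10 134  78] [ 0.652  -0.2236  0.0096]
px [42 60 83] [ 13 126  83] [ 0.5491 -0.1805  0.0097]
px [39 54 77] [ 12 126  77] [ 0.4579 -0.3377  0.0097]
px [152 154 158] [ 10  10 158] [ 0.7849 -0.0293  0.0627]
dark 371 163 [20.2 21.5] centre [ 0.6502 -0.2227] diam eq 0.0567 z 0.0087
dark 325 159 [15.7 17.1] centre [ 0.6602 -0.0943] diam eq 0.0458 z 0.0096
dark 280 154 [21.4 22.4] centre [0.6736 0.0335] diam eq 0.0624 z 0.0096
tray minEnc ((0.464815616607666, 0.027741780504584312), 0.05996723845601082)
mid top 1.29 [ 0.3448 -0.0681  1.2904]
big top 1.29 [ 0.3448 -0.0681  1.2904]
small top 0.141 [0.3401 0.0536 0.1353]
cradle ((0.49887242913246155, 0.224677175283432), (0.11797179281711578, 0.12316326797008514), 17.006900787353516) 0.043072314990669734 (800, 2)
```

View pics/crop0.png

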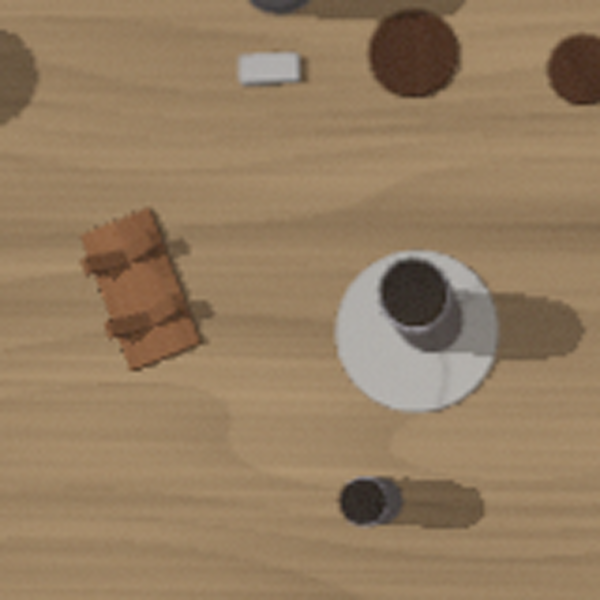

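The crop shows the middle flask with its black cap at top pixel (281,218), standing on the marble tray. The small flask at (268,273) and the large flask off the crop's top edge are the other sizes. The cradle is at (207,217) with its trough tilted. Next I'll refine the coaster, flask and cradle measurements.

```bash
cat >> h.py <<'E'
def coasters(im):
    """top-view dark discs (BGR) -> list of (u,v,x,y,diam)"""
    i=im.astype(int);b,g,r=i[...,0],i[...,1],i[...,2]
    m=((r<112)&(r>1.45*b)&(g<80)).astype(np.uint8)
    m=cv2.morphologyEx(m,cv2.MORPH_OPEN,np.ones((3,3),np.uint8))
    out=[]
    for c in cv2.findContours(m[60:330,150:500],cv2.RETR_EXTERNAL,cv2.CHAIN_APPROX_NONE,offset=(150,60))[0]:
        if cv2.contourArea(c)<100: continue
        mm=np.zeros(m.shape,np.uint8);cv2.drawContours(mm,[c],-1,1,-1)
        v,u=np.nonzero(mm);w=pts("top",[[u.mean(),v.mean()]],0.009)[0]
        sc=np.linalg.norm(pts("top",[[u.mean()+1,v.mean()]],0.009)[0]-w)*np.linalg.norm(pts("top",[[u.mean(),v.mean()+1]],0.009)[0]-w)
        out.append((u.mean().round(1),v.mean().round(1),*w[:2].round(4),np.sqrt(len(u)*sc*4/np.pi).round(4)))
    return out
E
python3 - <<'E'
from h import *
im=cv2.imread("pics/top0.png");d=np.load("top0.npy")
P=cloud("top",d);P[d<=0]=np.nan
for c in coasters(im): print(c)
for n,(a,b,e,f) in {"mid":(262,300,200,245),"big":(215,260,85,145),"small":(258,280,263,283)}.items():
    z=P[e:f,a:b];zm=np.nanpercentile(z[...,2],99);k=z[...,2]>zm-.006;q=z[k][:,:2].astype(np.float32)
    print(n,"top",zm.round(3),q.mean(0),"enc",cv2.minEnclosingCircle(q),"eqrows",k.sum())
m=(im.max(2)<70).astype(np.uint8);m[:205]=0;m[236:]=0;m[:,:265]=0;m[:,:][:,298:]=0
c=max(cv2.findContours(m,cv2.RETR_EXTERNAL,cv2.CHAIN_APPROX_NONE)[0],key=cv2.contourArea)
w=pts("top",c.reshape(-1,2),0.2)[:,:2].astype(np.float32);print("cap rays z=.2",cv2.minEnclosingCircle(w),w.min(0),w.max(0))
# foot side: steel points, z 0.03..0.16
z=P[200:250,262:300].reshape(-1,3);k=(z[:,2]>.03)&(z[:,2]<.15);print("steel pts",np.nanmin(z[k],0),np.nanmax(z[k],0))
h=cv2.cvtColor(im,cv2.COLOR_BGR2HSV)
print([h[v,u] for u,v in((207,217),(202,203),(213,232),(180,217))])
m=((h[...,0]<14)&(h[...,1]>95)).astype(np.uint8);m[:190]=0;m[245:]=0;m[:,:185]=0;m[:,230:]=0
for lo,hi in((.005,.016),(.036,.06)):
    k=(m>0)&(P[...,2]>lo)&(P[...,2]<hi);q=P[k][:,:2];print("cradle",lo,len(q),cv2.minAreaRect(q.astype(np.float32)),q.mean(0))
c=max(cv2.findContours(m,cv2.RETR_EXTERNAL,cv2.CHAIN_APPROX_NONE)[0],key=cv2.contourArea)
print("outline at z=.01",cv2.minAreaRect(pts("top",c.reshape(-1,2),0.01)[:,:2].astype(np.float32)))
E
```

```text
(np.float64(412.1), np.float64(231.0), np.float64(0.458), np.float64(-0.3353), np.float64(0.0533))
(np.float64(464.4), np.float64(208.4), np.float64(0.5217), np.float64(-0.4848), np.float64(0.0417))
(np.float64(355.5), np.float64(197.6), np.float64(0.5504), np.float64(-0.1793), np.float64(0.0675))
(np.float64(370.6), np.float64(161.8), np.float64(0.6527), np.float64(-0.2225), np.float64(0.0678))
(np.float64(325.3), np.float64(158.5), np.float64(0.6614), np.float64(-0.0948), np.float64(0.0535))
(np.float64(280.0), np.float64(153.7), np.float64(0.6744), np.float64(0.0331), np.float64(0.0687))
(np.float64(309.1), np.float64(114.4), np.float64(0.7909), np.float64(-0.048), np.float64(0.0377))
mid top 0.203 [0.47254655 0.01746235] enc ((0.4727442264556885, 0.017395302653312683), 0.020829802379012108) eqrows 232
big top 0.257 [0.7358683  0.13673924] enc ((0.7363991141319275, 0.13734623789787292), 0.02892041951417923) eqrows 397
small top 0.138 [0.34021452 0.05358474] enc ((0.3404175639152527, 0.053868889808654785), 0.014603551477193832) eqrows 106
cap rays z=.2 ((0.471098929643631, 0.014188515022397041), 0.020854711532592773) [ 0.45107266 -0.00374762] [0.48898655 0.03410241]
steel pts [ 0.4487833  -0.00657065  0.03029477] [0.48050574 0.03034899 0.14798629]
[array([ 12, 132, 141], dtype=uint8), array([ 12, 131, 142], dtype=uint8), array([ 12, 130, 141], dtype=uint8), array([ 16,  95, 151], dtype=uint8)]
cradle 0.005 553 ((0.4944954514503479, 0.23264044523239136), (0.10947443544864655, 0.05531749501824379), 23.105165481567383) [0.49289904 0.23201569]
cradle 0.036 31 ((0.49498674273490906, 0.23328202962875366), (0.05936243012547493, 0.056053146719932556), 20.53740692138672) [0.50375122 0.23496546]
outline at z=.01 ((0.49295514822006226, 0.23505276441574097), (0.10909165441989899, 0.06114746630191803), 22.47411346435547)
```

All sizes agree with the description:

| Thing | Position (m) | Check |
|---|---|---|
| Tray | (0.465, 0.028) | |
| Flask | about (0.471, 0.016) | top at z = 0.203 |
| Cradle | (0.494, 0.233) | axis at about 23° |

For the flask I plan a side grasp at mid-height with the tool pointing +y, then tilt it down. First I'll test whether the arm can reach that pose, in free air.

```bash
cat > goto.py <<'E'
"""goto.py x y z [az mode]: tool-frame shift/turn left to the pose. mode d: tool down, x axis at az deg; s: tool z horizontal at az deg, tool x up"""
import sys
from h import *
from scipy.spatial.transform import Rotation as Ro
s=state();R=np.array(s["tcp_rot"]);p=np.array(s["tool_pos"])
a=[float(v) for v in sys.argv[1:5]]
print("t",round(s["time"],2),"p",p.round(4),"q",np.round(s["qpos"],2),"F",np.round(s["ft_force"],1),"open",round(float(s["opening"]),4),"g",round(float(np.max(s["gripper_force"])),1))
print("x",R[:,0].round(3),"y",R[:,1].round(3),"z",R[:,2].round(3))
if len(a)>2: print("shift",((np.array(a[:3])-p)@R).round(4))
if len(a)>3:
    c,n=np.cos(np.radians(a[3])),np.sin(np.radians(a[3]))
    X,Z=((c,n,0),(0,0,-1)) if sys.argv[5]=="d" else ((0,0,1),(c,n,0))
    T=np.c_[X,np.cross(Z,X),Z];print("turn",Ro.from_matrix(R.T@T).as_rotvec(degrees=True).round(2))
E
H="python3 -m handwheel"
$H '[[0.0365,-0.025,-0.0125,0,0,0,0.0854],[0.0365,-0.025,-0.0125,0,0,0,0.0854],[0.0365,-0.025,-0.0125,0,0,0,0.0854],[0.0365,-0.025,-0.0125,0,0,0,0.0854]]' >/dev/null
$H '[[0.0365,-0.025,-0.0125,0,0,0,0.0854],[0.0365,-0.025,-0.0125,0,0,0,0.0854],[0.0365,-0.025,-0.0125,0,0,0,0.0854],[0.0365,-0.025,-0.0125,0,0,0,0.0854]]' >/dev/null
$H '[[0,0,0,0,0,-8,0.0854],[0,0,0,0,0,-8,0.0854],[0,0,0,0,0,-8,0.0854],[0,0,0,0,0,-8,0.0854]]' >/dev/null
$H '[[0,0,0,0,0,-8,0.0854],[0,0,0,0,0,-8,0.0854],[0,0,0,0,0,-8,0.0854],[0,0,0,0,0,-8,0.0854],[0,0,0,0,0,0,0.0854]]'
python3 goto.py 0.45 -0.25 0.35 90 d
```

```text
time: 1.8
tool_pos: [0.4506, -0.2504, 0.3559]
tcp_rot: [[-0.01, 1.0, -0.001], [1.0, 0.01, 0.0], [0.0, -0.001, -1.0]]
ft_force: [-0.3, 0.1, -0.5]
opening: 0.0856
gripper_force: 0.0
t 1.8 p [ 0.4506 -0.2504  0.3559] q [ 0.69  0.17 -0.32  1.7   0.05  1.29  0.37] F [-0.3  0.1 -0.5] open 0.0856 g 0.0
x [-0.01  1.    0.  ] y [ 1.     0.01  -0.001] z [-0.001  0.    -1.   ]
shift [ 0.0004 -0.0006  0.0059]
turn [-0.03 -0.02  0.58]
```

Now I'll try the +90° tilt about tool y.

```bash
H="python3 -m handwheel"
$H '[[0,0,0,0,8,0,0.0854],[0,0,0,0,8,0,0.0854],[0,0,0,0,8,0,0.0854],[0,0,0,0,8,0,0.0854],[0,0,0,0,8,0,0.0854]]' >/dev/null
python3 goto.py
$H '[[0,0,0,0,8,0,0.0854],[0,0,0,0,8,0,0.0854],[0,0,0,0,8,0,0.0854],[0,0,0,0,8,0,0.0854],[0,0,0,0,8,0,0.0854]]' >/dev/null
python3 goto.py
$H '[[0,0,0,0,8,0,0.0854],[0,0,0,0,2,0,0.0854],[0,0,0,0,0,0,0.0854]]' >/dev/null
python3 goto.py 0.471 -0.15 0.105 90 s
```

```text
t 2.3 p [ 0.4509 -0.251   0.3568] q [ 0.92  0.45 -0.29  1.5  -0.42  1.66  0.69] F [ 0.7 -0.4 -0.1] open 0.0853 g 0.0
x [-0.002  0.763  0.646] y [ 1.     0.004 -0.002] z [-0.004  0.646 -0.763]
t 2.8 p [ 0.4517 -0.2499  0.3545] q [ 1.27  0.86 -0.76  1.41 -0.57  1.84  0.55] F [ 1.9 -0.2 -2.4] open 0.0854 g 0.0
x [0.007 0.199 0.98 ] y [ 1.     0.008 -0.009] z [-0.009  0.98  -0.199]
t 3.1 p [ 0.4509 -0.2504  0.3525] q [ 1.33  1.   -0.89  1.42 -0.59  1.84  0.48] F [ 0.1 -0.4  0.6] open 0.0851 g 0.0
x [0.007 0.025 1.   ] y [ 1.     0.008 -0.007] z [-0.008  1.    -0.024]
shift [-0.2448  0.0227  0.1062]
turn [-0.46  1.4  -0.42]
```

```bash
H="python3 -m handwheel"
$H '[[-0.03,0.004,0.02,0,1.4,0,0.0854],[-0.035,0.004,0.02,0,0,0,0.0854],[-0.035,0.004,0.02,0,0,0,0.0854]]' >/dev/null
$H '[[-0.035,0.004,0.02,0,0,0,0.0854],[-0.035,0.004,0.02,0,0,0,0.0854],[0,0,0,0,0,0,0.0854]]' >/dev/null
python3 goto.py 0.471 -0.1 0.105 90 s
```

```text
t 3.7 p [ 0.4692 -0.1477  0.1813] q [ 1.23  1.18 -0.83  1.6  -0.49  1.55  0.68] F [-0.6 -1.1  0.7] open 0.0856 g 0.0
x [0.008 0.007 1.   ] y [ 1.     0.015 -0.008] z [-0.015  1.    -0.007]
shift [-0.0759  0.0031  0.0482]
turn [-0.86  0.42 -0.45]
```

```bash
H="python3 -m handwheel"
$H '[[-0.038,0.002,0,-0.9,0.4,-0.4,0.0854],[-0.038,0.001,0,0,0,0,0.0854],[0,0,0.045,0,0,0,0.0854],[0,0,0,0,0,0,0.0854]]' >/dev/null
python3 goto.py 0.471 0.010 0.105 90 s
python3 - <<'E'
from h import *
im,d=grab_frame("wrist");cv2.imwrite("pics/w1.png",im[...,::-1])
E
```

```text
t 4.1 p [ 0.4727 -0.102   0.1097] q [ 1.2   1.29 -0.81  1.64 -0.46  1.42  0.77] F [-0.9  0.7  1.1] open 0.0854 g 0.0
x [-0.003 -0.003  1.   ] y [1.    0.    0.003] z [-0.     1.     0.003]
shift [-0.005  -0.0018  0.112 ]
turn [-0.   -0.16  0.19]
```

View pics/w1.png

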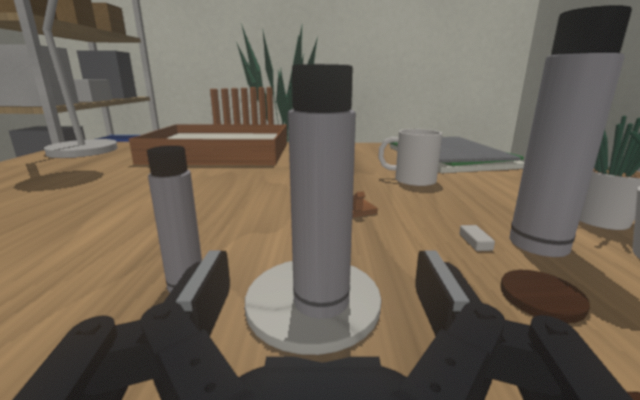

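The wrist view shows the middle flask centred between the fingers at u≈322, with the small flask clear on the left at (175,215). I'll advance and close.

```bash
H="python3 -m handwheel"
$H '[[-0.004,-0.001,0.035,0,0,0,0.0854],[0,0,0.035,0,0,0,0.0854],[0,0,0.03,0,0,0,0.0854],[0,0,0.012,0,0,0,0.0854],[0,0,0,0,0,0,0.0854]]' 50 >/dev/null
python3 goto.py 0.471 0.010 0.105 90 s
$H '[[0,0,0,0,0,0,0.03],[0,0,0,0,0,0,0.03],[0,0,0,0,0,0,0.03],[0,0,0,0,0,0,0.03],[0,0,0,0,0,0,0.03]]' 50 >/dev/null
$H '[[0,0,0,0,0,0,0.03],[0,0,0,0,0,0,0.03],[0,0,0,0,0,0,0.03]]' 50 >/dev/null
python3 goto.py 0.471 0.010 0.105 90 s
```

```text
t 4.65 p [0.4732 0.0064 0.1052] q [ 1.13  1.3  -0.86  1.81 -0.52  1.19  0.82] F [ 0.4 -0.7  0.4] open 0.0858 g 0.0
x [-0.005 -0.001  1.   ] y [ 1.    -0.004  0.005] z [0.004 1.    0.001]
shift [-0.0002 -0.0023  0.0036]
turn [ 0.26 -0.05  0.27]
t 5.45 p [0.4727 0.0063 0.1038] q [ 1.13  1.31 -0.86  1.81 -0.52  1.19  0.82] F [-0.5  0.1 -2.1] open 0.0463 g 53.7
x [-0.003 -0.003  1.   ] y [ 1.    -0.007  0.003] z [0.007 1.    0.004]
shift [ 0.0012 -0.0017  0.0037]
turn [ 0.38 -0.2   0.17]
```

```bash
H="python3 -m handwheel"
$H '[[0.03,0,0,0,0,0,0.03],[0.04,0,-0.02,0,0,0,0.03],[0.04,0,-0.02,0,0,0,0.03],[0.04,0,-0.02,0,0,0,0.03],[0.04,0,-0.02,0,0,0,0.03]]' 50 >/dev/null
$H '[[0.03,0,0,0,0,0,0.03],[0,0,0,0,0,0,0.03]]' >/dev/null
python3 goto.py 0.45 -0.1 0.32 90 s
$H '[[0,0,0,0,-8,0,0.03],[0,0,0,0,-8,0,0.03],[0,0,0,0,-8,0,0.03],[0,0,0,0,-8,0,0.03],[0,0,0,0,-8,0,0.03]]' >/dev/null
$H '[[0,0,0,0,-8,0,0.03],[0,0,0,0,-8,0,0.03],[0,0,0,0,-8,0,0.03],[0,0,0,0,-8,0,0.03],[0,0,0,0,-8,0,0.03]]' >/dev/null
$H '[[0,0,0,0,-8,0,0.03],[0,0,0,0,-2,0,0.03],[0,0,0,0,0,0,0.03]]' >/dev/null
python3 goto.py 0.494 0.233 0.3 22.8 d
```

```text
t 6.15 p [ 0.472  -0.0746  0.3271] q [ 1.28  0.98 -1.01  1.75 -0.66  1.47  0.58] F [-0.1  0.4 -2.5] open 0.0463 g 53.9
x [-0.008 -0.001  1.   ] y [ 1.    -0.007  0.008] z [0.007 1.    0.001]
shift [-0.0069 -0.0218 -0.0256]
turn [ 0.39 -0.06  0.43]
t 7.45 p [ 0.4707 -0.0723  0.323 ] q [ 0.84  0.19 -0.89  1.81  0.16  1.22 -0.1 ] F [-0.4  0.3 -2.6] open 0.0464 g 53.6
x [0.001 1.    0.003] y [ 1.    -0.001  0.001] z [ 0.001  0.003 -1.   ]
shift [0.3052 0.0228 0.0239]
turn [-3.000e-02 -1.900e-01  6.712e+01]
```

```bash
H="python3 -m handwheel"
$H '[[0.04,0.003,0,0,0,0,0.03],[0.044,0.003,0,0,0,0,0.03],[0.044,0.003,0,0,0,0,0.03],[0.044,0.003,0,0,0,0,0.03],[0.044,0.003,0,0,0,0,0.03]]' >/dev/null
$H '[[0.044,0.004,0,0,0,0,0.03],[0.044,0.004,0,0,0,0,0.03],[0,0,0,0,0,8.4,0.03],[0,0,0,0,0,8.4,0.03],[0,0,0,0,0,8.4,0.03]]' >/dev/null
$H '[[0,0,0,0,0,8.4,0.03],[0,0,0,0,0,8.4,0.03],[0,0,0,0,0,8.4,0.03],[0,0,0,0,0,8.4,0.03],[0,0,0,0,0,8.3,0.03]]' >/dev/null
$H '[[0,0,0,0,0,0,0.03],[0,0,0,0,0,0,0.03]]' >/dev/null
python3 goto.py 0.494 0.233 0.12 22.8 d
python3 - <<'E'
from h import *
im,d=grab_frame("wrist");cv2.imwrite("pics/w2.png",im[...,::-1])
im,d=grab_frame("top");cv2.imwrite("pics/top2.png",im[...,::-1]);np.save("top2.npy",d)
E
```

```text
t 9.15 p [0.4966 0.2285 0.3239] q [ 0.06  0.31 -0.73  1.66  0.21  1.25 -1.89] F [-0.8  0.1 -2.6] open 0.0465 g 53.4
x [0.922 0.386 0.002] y [ 0.386 -0.922 -0.003] z [ 0.001  0.003 -1.   ]
shift [-0.0011 -0.0045  0.2039]
turn [-0.16 -0.12 -0.08]
```

View pics/w2.png

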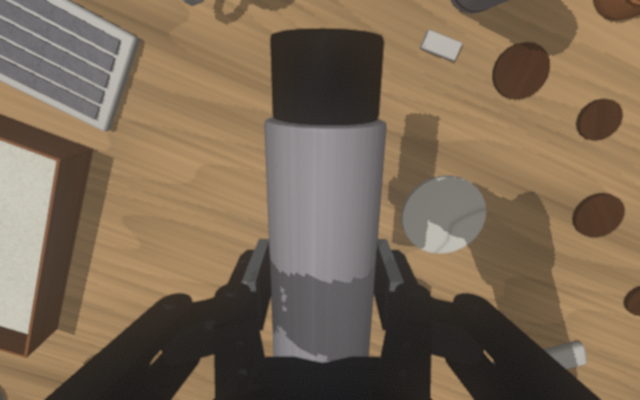

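The wrist view shows the flask held straight along tool x, cap at (327,75), with the tray clear at (445,215). I'll lower it into the cradle.

```bash
H="python3 -m handwheel"
$H '[[-0.001,-0.0045,0.04,0,0,0,0.03],[0,0,0.04,0,0,0,0.03],[0,0,0.04,0,0,0,0.03],[0,0,0.04,0,0,0,0.03],[0,0,0.04,0,0,0,0.03]]' >/dev/null
$H '[[0,0,0,0,0,0,0.03],[0,0,0,0,0,0,0.03]]' >/dev/null
python3 goto.py 0.494 0.233 0.058 22.8 d
$H '[[0,0,0.02,0,0,0,0.03],[0,0,0.015,0,0,0,0.03],[0,0,0.01,0,0,0,0.03],[0,0,0.006,0,0,0,0.03],[0,0,0,0,0,0,0.03]]'
python3 goto.py 0.494 0.233 0.058 22.8 d
```

```text
t 9.95 p [0.4945 0.234  0.1253] q [-0.03  0.52 -0.65  1.89  0.4   0.87 -2.06] F [ 0.   0.4 -1.7] open 0.0462 g 53.3
x [0.923 0.384 0.003] y [ 0.384 -0.923 -0.003] z [ 0.002  0.004 -1.   ]
shift [-0.0011  0.0009  0.0673]
turn [-0.17 -0.18 -0.2 ]
time: 10.45
tool_pos: [0.4947, 0.2339, 0.0737]
tcp_rot: [[0.924, 0.383, 0.003], [0.383, -0.924, 0.003], [0.004, -0.002, -1.0]]
ft_force: [-0.3, -0.9, -1.9]
opening: 0.0466
gripper_force: 53.5
t 10.45 p [0.4947 0.2339 0.0737] q [-0.07  0.59 -0.6   1.92  0.47  0.77 -2.12] F [-0.3 -0.9 -1.9] open 0.0466 g 53.5
x [0.924 0.383 0.004] y [ 0.383 -0.924 -0.002] z [ 0.003  0.003 -1.   ]
shift [-0.001   0.0006  0.0157]
turn [-0.12 -0.22 -0.28]
```

```bash
H="python3 -m handwheel"
$H '[[0,0,0.006,0,0,0,0.03],[0,0,0.004,0,0,0,0.03],[0,0,0,0,0,0,0.03]]' |grep -E "pos|ft"
$H '[[0,0,0.003,0,0,0,0.03],[0,0,0,0,0,0,0.03]]' |grep -E "pos|ft"
$H '[[0,0,0.002,0,0,0,0.03],[0,0,0,0,0,0,0.03]]' |grep -E "pos|ft"
```

```text
tool_pos: [0.4946, 0.2339, 0.0636]
ft_force: [0.3, 0.8, -2.3]
tool_pos: [0.4952, 0.2342, 0.0614]
ft_force: [-0.4, -0.9, 2.9]
tool_pos: [0.4953, 0.2344, 0.0611]
ft_force: [-5.6, -4.7, 21.7]
```

Contact, as expected. I'll ease back 2 mm, open and retreat upward.

```bash
H="python3 -m handwheel"
$H '[[0,0,-0.002,0,0,0,0.03],[0,0,0,0,0,0,0.055],[0,0,0,0,0,0,0.0854],[0,0,0,0,0,0,0.0854],[0,0,0,0,0,0,0.0854]]' |grep -E "pos|ft|open"
$H '[[0,0,0,0,0,0,0.0854],[0,0,-0.02,0,0,0,0.0854],[0,0,-0.03,0,0,0,0.0854],[0,0,-0.04,0,0,0,0.0854],[0,0,-0.04,0,0,0,0.0854]]' |grep -E "pos|ft|open"
$H '[[0,-0.01,-0.04,0,0,0,0.0854],[0,0.045,-0.02,0,0,0,0.0854],[0,0.05,0,0,0,0,0.0854],[0,0.05,0,0,0,0,0.0854],[0,0.05,0,0,0,0,0.0854]]' |grep -E "pos|ft|open"
python3 goto.py 0.55 -0.18 0.12 90 d
python3 - <<'E'
from h import *
im,d=grab_frame("top");cv2.imwrite("pics/top3.png",im[...,::-1]);np.save("top3.npy",d)
b=im[...,::-1]
for c in coasters(b): print(*c)
P=cloud("top",d);P[d<=0]=np.nan
hsv=cv2.cvtColor(b.copy(),cv2.COLOR_BGR2HSV)
t=((hsv[...,1]<60)&(b.min(2)>95)).astype(np.uint8);t[:203]=0;t[254:]=0;t[:,:250]=0;t[:,312:]=0
c=max(cv2.findContours(t,cv2.RETR_EXTERNAL,cv2.CHAIN_APPROX_NONE)[0],key=cv2.contourArea)
w=pts("top",cv2.convexHull(c).reshape(-1,2),0.01)[:,:2].astype(np.float32)
print("tray",cv2.minEnclosingCircle(w),cv2.fitEllipse(w))
z=P[180:260,160:260];k=(z[...,2]>.055)&(z[...,2]<.09);q=z[k];print("flask",cv2.minAreaRect(q[:,:2].astype(np.float32)),np.percentile(q[:,2],[50,98]))
cv2.imwrite("pics/crop3.png",cv2.resize(b[130:290,150:406],(800,500),interpolation=cv2.INTER_CUBIC))
E
```

```text
tool_pos: [0.4948, 0.234, 0.0608]
ft_force: [0.3, 0.2, 0.1]
opening: 0.0856
tool_pos: [0.4939, 0.2335, 0.1919]
ft_force: [-0.2, -0.2, -0.6]
opening: 0.0853
tool_pos: [0.5656, 0.0606, 0.251]
ft_force: [0.5, -0.2, 0.8]
opening: 0.0853
t 12.65 p [0.5656 0.0606 0.251 ] q [ 0.31  0.4  -0.66  1.71  0.26  1.12 -1.6 ] F [ 0.5 -0.2  0.8] open 0.0853 g 0.0
x [0.924 0.383 0.005] y [ 0.383 -0.924 -0.002] z [ 0.004  0.003 -1.   ]
shift [-0.1073  0.2165  0.1301]
turn [  0.09  -0.31 -67.46]
412.0 231.1 0.4576 -0.335 0.0531
215.0 213.8 0.5022 0.2108 0.0394
355.2 197.4 0.5508 -0.1784 0.0688
370.5 161.9 0.6526 -0.2224 0.0665
325.3 158.4 0.6616 -0.0947 0.0521
283.5 148.3 0.6903 0.0233 0.0395Traceback (most recent call last):
  File "<stdin>", line 8, in <module>
ValueError: max() iterable argument is empty
```

The arm hides the tray, so I'll move over the first wide coaster at (0.551,-0.179) and look again from there.

```bash
H="python3 -m handwheel"
$H '[[-0.0215,0.043,0.014,0,0,0,0.078],[-0.0215,0.043,0.014,0,0,0,0.078],[-0.0215,0.043,0.014,0,0,0,0.078],[-0.0215,0.043,0.014,0,0,0,0.078],[-0.0215,0.043,0.014,0,0,0,0.078]]' >/dev/null
$H '[[0,0,0,0,0,-8.4,0.078],[0,0,0,0,0,-8.4,0.078],[0,0,0,0,0,-8.4,0.078],[0,0,0,0,0,-8.4,0.078],[0,0,0,0,0,-8.4,0.078]]' >/dev/null
$H '[[0,0,0,0,0,-8.4,0.078],[0,0,0,0,0,-8.4,0.078],[0,0,0,0,0,-8.4,0.078],[0,0,0,0,0,0,0.078],[0,0,0,0,0,0,0.078]]' >/dev/null
python3 goto.py 0.5507 -0.1788 0.06 90 d
cat > look.py <<'E'
import sys
from h import *
n=sys.argv[1];im,d=grab_frame("top");b=im[...,::-1].copy();cv2.imwrite(f"pics/top{n}.png",b)
for c in coasters(b): print(*c)
P=cloud("top",d);P[d<=0]=np.nan
hsv=cv2.cvtColor(b,cv2.COLOR_BGR2HSV)
t=((hsv[...,1]<60)&(b.min(2)>95)).astype(np.uint8);t[:203]=0;t[254:]=0;t[:,:250]=0;t[:,312:]=0
cs=cv2.findContours(t,cv2.RETR_EXTERNAL,cv2.CHAIN_APPROX_NONE)[0]
if cs:
    w=pts("top",cv2.convexHull(max(cs,key=cv2.contourArea)).reshape(-1,2),0.01)[:,:2].astype(np.float32);print("tray",np.round(np.hstack(cv2.minEnclosingCircle(w)),4))
z=P[200:245,255:308];k=(z[...,2]>.0145)&(z[...,2]<.1)
if k.sum()>50: q=z[k];print("stack",np.median(q,0).round(4),"enc",np.round(np.hstack(cv2.minEnclosingCircle(q[:,:2].astype(np.float32))),4))
z=P[180:260,150:260];k=(z[...,2]>.055)&(z[...,2]<.09);q=z[k];print("flask",cv2.minAreaRect(q[:,:2].astype(np.float32)),np.percentile(q[:,2],[50,98]).round(4))
cv2.imwrite(f"pics/crop{n}.png",cv2.resize(b[130:290,150:406],(800,500),interpolation=cv2.INTER_CUBIC))
E
python3 look.py 4
```

```text
t 14.2 p [ 0.5483 -0.1767  0.1795] q [ 0.84  0.55 -0.84  1.76  0.46  1.04 -0.18] F [ 0.2 -0.7  0.5] open 0.0777 g 0.0
x [0.009 1.    0.004] y [ 1.    -0.009  0.003] z [ 0.003  0.004 -1.   ]
shift [-0.0026  0.0021  0.1195]
turn [ 0.17 -0.24 -0.54]
214.9 213.8 0.5024 0.211 0.0397
350.4 198.6 0.5473 -0.1651 0.0462
325.3 158.5 0.6614 -0.0948 0.0522
279.9 153.7 0.6745 0.0333 0.0677
tray [0.4649 0.0272 0.0608]
flask ((0.4974480867385864, 0.2330721616744995), (0.1911582350730896, 0.047814466059207916), 22.956083297729492) [0.0679 0.0748]
```

View pics/crop4.png

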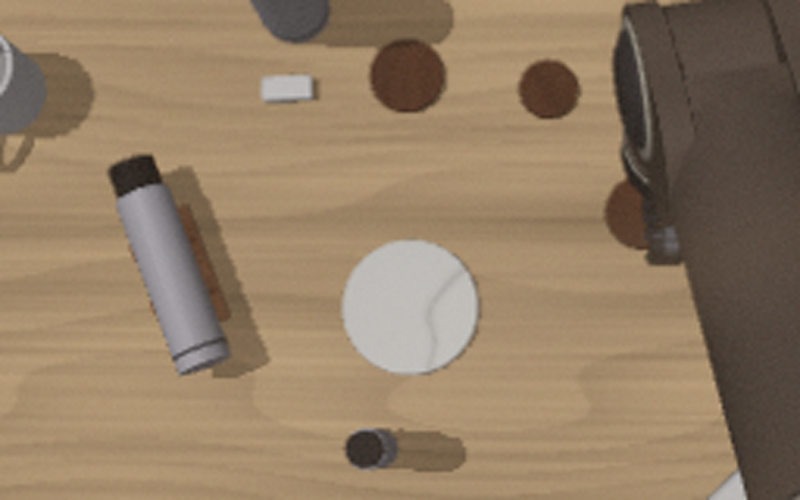

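The crop shows the flask lying in the cradle: its centre is 3 mm from the seat, at 23°, with its top at 0.073. The tray is empty, centred at (0.465,0.0274). Next I'll descend on wide 1 and feel for the desk.

```bash
H="python3 -m handwheel"
$H '[[-0.0026,0.0021,0.04,0,0,-0.5,0.078],[0,0,0.04,0,0,0,0.078],[0,0,0.035,0,0,0,0.078],[0,0,0.015,0,0,0,0.078],[0,0,0,0,0,0,0.078]]' |grep -E "pos|ft"
$H '[[0,0,0.01,0,0,0,0.078],[0,0,0.005,0,0,0,0.078],[0,0,0,0,0,0,0.078]]' |grep -E "pos|ft"
$H '[[0,0,0.005,0,0,0,0.078],[0,0,0,0,0,0,0.078]]' |grep -E "pos|ft"
```

```text
tool_pos: [0.5498, -0.1784, 0.0481]
ft_force: [-0.4, -0.5, 0.1]
tool_pos: [0.5511, -0.179, 0.0351]
ft_force: [-0.9, -0.4, 0.1]
tool_pos: [0.5508, -0.179, 0.0297]
ft_force: [-1.1, 0.8, 0.3]
```

```bash
H="python3 -m handwheel"
$H '[[0,0,0.004,0,0,0,0.078],[0,0,0,0,0,0,0.078]]' |grep -E "pos|ft"
$H '[[0,0,0.002,0,0,0,0.078],[0,0,0,0,0,0,0.078]]' |grep -E "pos|ft"
$H '[[0,0,0.002,0,0,0,0.078],[0,0,0,0,0,0,0.078]]' |grep -E "pos|ft"
python3 goto.py 0.5507 -0.1788 0.022 90 d
```

```text
tool_pos: [0.5507, -0.1788, 0.0254]
ft_force: [0.2, 0.5, 0.4]
tool_pos: [0.5508, -0.1788, 0.0235]
ft_force: [-0.9, -0.2, 0.7]
tool_pos: [0.5508, -0.1788, 0.0215]
ft_force: [0.1, 0.2, -0.9]
t 15.85 p [ 0.5508 -0.1788  0.0215] q [ 0.73  0.75 -0.7   1.86  0.66  0.78 -0.32] F [ 0.1  0.2 -0.9] open 0.0781 g 0.0
x [-0.004  1.     0.004] y [1.    0.004 0.003] z [ 0.003  0.004 -1.   ]
shift [ 0.     -0.0001 -0.0005]
turn [ 0.17 -0.21  0.21]
```

```bash
H="python3 -m handwheel"
for i in 1; do $H '[[0,0,0.003,0,0,0,0.078],[0,0,0,0,0,0,0.078]]' |grep -E "pos|ft"
$H '[[0,0,0.002,0,0,0,0.078],[0,0,0,0,0,0,0.078]]' |grep -E "pos|ft"; done
$H '[[0,0,0.0015,0,0,0,0.078],[0,0,0,0,0,0,0.078]]' |grep -E "pos|ft"
```

```text
tool_pos: [0.5507, -0.1788, 0.0184]
ft_force: [-1.0, -0.3, 0.5]
tool_pos: [0.5508, -0.1788, 0.0165]
ft_force: [0.2, 0.5, -0.5]
tool_pos: [0.5509, -0.1788, 0.0151]
ft_force: [0.5, 0.8, 0.5]
```

```bash
H="python3 -m handwheel"
$H '[[0,0,0.0015,0,0,0,0.078],[0,0,0,0,0,0,0.078]]' |grep -E "pos|ft"
$H '[[0,0,0.0015,0,0,0,0.078],[0,0,0,0,0,0,0.078]]' |grep -E "pos|ft"
python3 - <<'E'
from h import *
im,d=grab_frame("wrist");cv2.imwrite("pics/w5.png",im[...,::-1])
E
```

```text
tool_pos: [0.551, -0.1788, 0.0148]
ft_force: [-3.3, 0.3, 12.5]
tool_pos: [0.551, -0.1788, 0.0147]
ft_force: [-8.3, 0.6, 26.9]
```

View pics/w5.png

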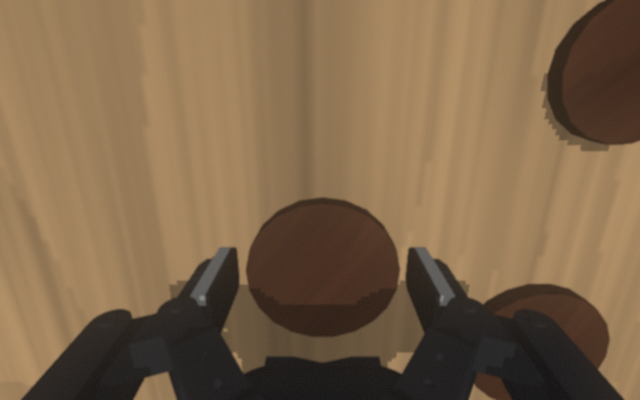

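The wrist view shows the coaster centred between the pads at (323,265), and the tips touch the desk at TCP z≈0.015. I'll back off to about 0.019, close and lift.

```bash
H="python3 -m handwheel"
$H '[[0,0,-0.007,0,0,0,0.078],[0,0,0,0,0,0,0.078],[0,0,0,0,0,0,0.05],[0,0,0,0,0,0,0.05],[0,0,0,0,0,0,0.05]]' 40 |grep -E "pos|ft|open|grip"
$H '[[0,0,0,0,0,0,0.05],[0,0,0,0,0,0,0.05]]' 40 |grep -E "pos|ft|open|grip"
$H '[[0,0,-0.02,0,0,0,0.05],[0,0,-0.04,0,0,0,0.05],[0,0,-0.04,0,0,0,0.05],[0,0,-0.02,0,0,0,0.05],[0,0,0,0,0,0,0.05]]' |grep -E "pos|ft|open|grip"
python3 goto.py 0.465 0.0275 0.1 90 d
```

```text
tool_pos: [0.5511, -0.1789, 0.0196]
ft_force: [-1.9, 0.0, 9.6]
opening: 0.0661
gripper_force: 42.2
tool_pos: [0.5511, -0.1789, 0.0196]
ft_force: [-2.4, 0.5, 9.1]
opening: 0.066
gripper_force: 42.2
tool_pos: [0.5522, -0.1795, 0.1419]
ft_force: [1.0, -0.6, -1.2]
opening: 0.0657
gripper_force: 45.1
t 18.1 p [ 0.5522 -0.1795  0.1419] q [ 0.82  0.6  -0.82  1.79  0.51  0.98 -0.2 ] F [ 1.  -0.6 -1.2] open 0.0657 g 45.1
x [-0.004  1.     0.002] y [1.    0.003 0.008] z [ 0.008  0.002 -1.   ]
shift [ 0.2072 -0.0868  0.0417]
turn [ 0.44 -0.12  0.2 ]
```

```bash
H="python3 -m handwheel"
$H '[[0.0414,-0.0173,0.005,0,0,0,0.05],[0.0414,-0.0173,0.005,0,0,0,0.05],[0.0414,-0.0173,0.005,0,0,0,0.05],[0.0414,-0.0173,0.005,0,0,0,0.05],[0.0414,-0.0173,0,0.4,0,0.2,0.05]]' >/dev/null
$H '[[0,0,0.04,0,0,0,0.05],[0,0,0.03,0,0,0,0.05],[0,0,0,0,0,0,0.05]]' |grep -E "pos|ft|open|grip"
python3 goto.py 0.465 0.0275 0.03 90 d
```

```text
tool_pos: [0.4598, 0.0277, 0.046]
ft_force: [0.1, 0.4, -0.4]
opening: 0.0661
gripper_force: 45.1
t 18.9 p [0.4598 0.0277 0.046 ] q [ 0.44  0.58 -0.76  2.12  0.63  0.69 -0.74] F [ 0.1  0.4 -0.4] open 0.0661 g 45.1
x [-0.002  1.     0.004] y [ 1.     0.002 -0.011] z [-0.011  0.004 -1.   ]
shift [-0.0003  0.0053  0.016 ]
turn [-0.65 -0.21  0.1 ]
```

```bash
H="python3 -m handwheel"
$H '[[0,0.005,0.008,-0.6,0,0,0.05],[0,0,0.005,0,0,0,0.05],[0,0,0,0,0,0,0.05]]' |grep -E "pos|ft"
$H '[[0,0,0.0015,0,0,0,0.05],[0,0,0,0,0,0,0.05]]' |grep -E "pos|ft"
$H '[[0,0,0.001,0,0,0,0.05],[0,0,0,0,0,0,0.05]]' |grep -E "pos|ft"
python3 goto.py 0.465 0.0275 0.03 90 d
```

```text
tool_pos: [0.4684, 0.0276, 0.0368]
ft_force: [-0.2, 0.9, -0.2]
tool_pos: [0.4684, 0.0276, 0.0356]
ft_force: [0.9, -0.1, -0.1]
tool_pos: [0.4682, 0.0277, 0.0343]
ft_force: [0.2, -0.1, -0.6]
t 19.6 p [0.4682 0.0277 0.0343] q [ 0.42  0.6  -0.73  2.12  0.67  0.65 -0.78] F [ 0.2 -0.1 -0.6] open 0.0662 g 45.1
x [-0.     1.     0.004] y [1.    0.    0.007] z [ 0.007  0.004 -1.   ]
shift [-0.0003 -0.0032  0.0043]
turn [ 0.4  -0.2   0.01]
```

```bash
H="python3 -m handwheel"
$H '[[0,-0.003,0.002,0.3,0,0,0.05],[0,0,0,0,0,0,0.05]]' |grep -E "pos|ft"
$H '[[0,0,0.0015,0,0,0,0.05],[0,0,0,0,0,0,0.05]]' |grep -E "pos|ft"
$H '[[0,0,0.001,0,0,0,0.05],[0,0,0,0,0,0,0.05]]' |grep -E "pos|ft"
python3 goto.py 0.465 0.0275 0.03 90 d
```

```text
tool_pos: [0.4646, 0.0278, 0.0319]
ft_force: [-0.4, -0.0, -0.3]
tool_pos: [0.465, 0.0279, 0.0305]
ft_force: [0.3, -0.1, -0.8]
tool_pos: [0.4652, 0.0279, 0.0297]
ft_force: [0.2, -0.5, -0.3]
t 20.2 p [0.4652 0.0279 0.0297] q [ 0.42  0.61 -0.73  2.13  0.67  0.65 -0.78] F [ 0.2 -0.5 -0.3] open 0.0657 g 45.1
x [-0.     1.     0.004] y [1.    0.    0.002] z [ 0.002  0.004 -1.   ]
shift [-0.0004 -0.0002 -0.0003]
turn [ 0.09 -0.21  0.02]
```

```bash
H="python3 -m handwheel"
$H '[[0,0,0.001,0,0,0,0.05],[0,0,0,0,0,0,0.05]]' |grep -E "pos|ft"
$H '[[0,0,0,0,0,0,0.07],[0,0,0,0,0,0,0.08],[0,0,0,0,0,0,0.08],[0,0,0,0,0,0,0.08],[0,0,0,0,0,0,0.08]]' |grep -E "pos|ft|open"
$H '[[0,0,-0.02,0,0,0,0.08],[0,0,-0.04,0,0,0,0.08],[0,0,-0.04,0,0,0,0.08],[-0.03,0.01,-0.02,0,0,0,0.08]]' >/dev/null
$H '[[-0.04,0.03,0,0,0,0,0.08],[-0.04,0.03,0,0,0,0,0.08],[-0.04,0.03,0,0,0,0,0.08],[0,0,0,0,0,0,0.08]]' >/dev/null
python3 look.py 6; python3 goto.py 0.6526 -0.2223 0.04 90 d
```

```text
tool_pos: [0.4652, 0.0279, 0.0295]
ft_force: [-3.2, -0.9, 13.7]
tool_pos: [0.4651, 0.0279, 0.0286]
ft_force: [0.5, -0.7, -0.4]
opening: 0.0798
280.6 227.4 0.4657 0.0276 0.0648
214.7 213.4 0.5034 0.2115 0.0393
279.9 153.7 0.6745 0.0333 0.0677
tray [0.4647 0.0272 0.0609]
stack [0.466  0.0286 0.0189] enc [0.4634 0.0285 0.0582]
flask ((0.4976916015148163, 0.2337176501750946), (0.19188106060028076, 0.04763992875814438), 22.779273986816406) [0.0677 0.0746]
t 21.75 p [ 0.5658 -0.1259  0.1474] q [ 0.73  0.59 -0.82  1.78  0.51  0.99 -0.3 ] F [-0.2  0.7  0.1] open 0.0797 g 0.0
x [0.005 1.    0.004] y [ 1.    -0.005  0.001] z [ 0.001  0.004 -1.   ]
shift [-0.0964  0.0872  0.1071]
turn [ 0.07 -0.22 -0.31]
```

Wide 1 now sits on the tray at (0.4657, 0.0276). I'll move over wide 2 and check it with the wrist camera, since the arm blocks the top view.

```bash
H="python3 -m handwheel"
cat > wl.py <<'E'
import sys
from h import *
c=camera_params("wrist");im,d=grab_frame("wrist");b=im[...,::-1].copy();cv2.imwrite(f"pics/wl{sys.argv[1]}.png",b)
K=np.array(c["camera_matrix"],float);E=np.array(c["extrinsics"],float)
i=b.astype(int);m=((i[...,2]<125)&(i[...,2]>1.6*i[...,0])&(i[...,1]<85)&(i[...,2]>40)).astype(np.uint8)
m=cv2.morphologyEx(m,cv2.MORPH_OPEN,np.ones((5,5),np.uint8))
for q in cv2.findContours(m,cv2.RETR_EXTERNAL,cv2.CHAIN_APPROX_NONE)[0]:
    if cv2.contourArea(q)<800: continue
    w=_pts(K,c["k1"],E,q.reshape(-1,2),float(sys.argv[2]) if len(sys.argv)>2 else .009)[:,:2].astype(np.float32)
    x,y,ww,hh=cv2.boundingRect(q);e=cv2.fitEllipse(w)
    print("px",q.reshape(-1,2).mean(0).round(),"edge" if x<1 or y<1 or x+ww>638 or y+hh>398 else "","ell",np.round(e[0],4),np.round(e[1],4))
E
sed -i 's/from h import \*/from h import *\nfrom h import _pts/' wl.py
$H '[[-0.03,0.029,0.02,0,0,0,0.08],[-0.033,0.029,0.02,0,0,0,0.08],[-0.033,0.029,0.02,0,0,0,0.08],[0,0,0,0,0,0,0.08]]' >/dev/null
python3 wl.py 7;  python3 goto.py 0.6526 -0.2223 0.04 90 d
```

```text
px [ 53. 339.]  ell [ 0.4519 -0.3233] [0.0227 0.0608]
px [243. 285.]  ell [ 0.595  -0.2806] [0.0128 0.0677]
px [327. 302.]  ell [ 0.6532 -0.2952] [0.0781 0.1131]
px [326. 209.]  ell [ 0.654 -0.221] [0.0659 0.068 ]
px [341.  17.] edge ell [ 0.6623 -0.1112] [0.0226 0.0511]
t 22.2 p [ 0.6514 -0.2192  0.0849] q [ 0.71  0.81 -0.73  1.54  0.59  1.03 -0.18] F [-0.3  0.6 -0.2] open 0.0797 g 0.0
x [0.002 1.    0.005] y [ 1.    -0.002 -0.002] z [-0.002  0.005 -1.   ]
shift [-0.0033  0.0013  0.0449]
turn [-0.13 -0.31 -0.12]
```

```bash
H="python3 -m handwheel"
$H '[[-0.002,0.002,0.03,0,-0.3,0,0.08],[0,0,0.025,0,0,0,0.08],[0,0,0.007,0,0,0,0.08],[0,0,0,0,0,0,0.08]]' |grep -E "pos|ft"
python3 goto.py 0.6535 -0.2215 0.021 90 d
```

```text
tool_pos: [0.6534, -0.2184, 0.0257]
ft_force: [0.1, -0.1, 0.4]
t 22.6 p [ 0.6534 -0.2184  0.0257] q [ 0.69  0.88 -0.69  1.56  0.65  0.95 -0.22] F [ 0.1 -0.1  0.4] open 0.0799 g 0.0
x [-0.002  1.    -0.   ] y [ 1.     0.002 -0.   ] z [-0. -0. -1.]
shift [-0.0031  0.0001  0.0047]
turn [-0.01  0.02  0.12]
```

```bash
H="python3 -m handwheel"
$H '[[-0.003,0,0.0045,0,0,0,0.08],[0,0,0,0,0,0,0.08]]' |grep -E "pos|ft"
$H '[[0,0,0,0,0,0,0.05],[0,0,0,0,0,0,0.05],[0,0,0,0,0,0,0.05],[0,0,0,0,0,0,0.05],[0,0,0,0,0,0,0.05]]' 40 |grep -E "pos|ft|open|grip"
$H '[[0,0,-0.02,0,0,0,0.05],[0,0,-0.04,0,0,0,0.05],[0,0,-0.04,0,0,0,0.05],[0,0,-0.02,0,0,0,0.05],[0,0,0,0,0,0,0.05]]' |grep -E "pos|ft|open|grip"
python3 goto.py 0.465 0.0275 0.06 90 d
```

```text
tool_pos: [0.6546, -0.2237, 0.0226]
ft_force: [-0.8, -0.8, -0.3]
tool_pos: [0.6547, -0.2235, 0.0232]
ft_force: [-1.4, -1.0, 5.9]
opening: 0.0659
gripper_force: 42.8
tool_pos: [0.6563, -0.223, 0.1475]
ft_force: [-0.1, -0.6, -0.2]
opening: 0.0655
gripper_force: 44.5
t 23.8 p [ 0.6563 -0.223   0.1475] q [ 0.73  0.75 -0.77  1.49  0.55  1.12 -0.14] F [-0.1 -0.6 -0.2] open 0.0655 g 44.5
x [-0.     1.    -0.004] y [1.    0.    0.009] z [ 0.009 -0.004 -1.   ]
shift [ 0.2508 -0.192   0.0849]
turn [0.5  0.2  0.01]
```

```bash
H="python3 -m handwheel"
$H '[[0.0358,-0.0274,0.002,0,0,0,0.05],[0.0358,-0.0274,0.002,0,0,0,0.05],[0.0358,-0.0274,0.002,0,0,0,0.05],[0.0358,-0.0274,0.002,0,0,0,0.05]]' >/dev/null
$H '[[0.0358,-0.0274,0.002,0,0,0,0.05],[0.0358,-0.0274,0.002,0,0,0,0.05],[0.0350,-0.0274,0.002,0,0,0,0.05],[0,0,0.03,0,0,0,0.05],[0,0,0.03,0,0,0,0.05]]' >/dev/null
$H '[[0,0,0,0,0,0,0.05],[0,0,0,0,0,0,0.05]]' >/dev/null
python3 goto.py 0.465 0.0265 0.044 90 d
```

```text
t 24.9 p [0.462  0.0268 0.0672] q [ 0.47  0.55 -0.8   2.11  0.6   0.72 -0.72] F [-0.5 -0.1  0.3] open 0.0654 g 44.8
x [-0.001  1.    -0.001] y [1.    0.001 0.   ] z [ 0.    -0.001 -1.   ]
shift [-0.0003  0.003   0.0232]
turn [0.02 0.08 0.04]
```

```bash
H="python3 -m handwheel"
$H '[[0,0.0025,0.015,0,0,0,0.05],[0,0,0.006,0,0,0,0.05],[0,0,0,0,0,0,0.05]]' |grep -E "pos|ft"
$H '[[0,0,0.002,0,0,0,0.05],[0,0,0,0,0,0,0.05]]' |grep -E "pos|ft"
$H '[[0,0,0.0015,0,0,0,0.05],[0,0,0,0,0,0,0.05]]' |grep -E "pos|ft"
python3 goto.py 0.465 0.0265 0.04 90 d
```

```text
tool_pos: [0.4649, 0.0264, 0.0462]
ft_force: [-0.5, 0.4, -0.2]
tool_pos: [0.465, 0.0265, 0.0443]
ft_force: [-0.1, -1.0, -0.7]
tool_pos: [0.4648, 0.0265, 0.0425]
ft_force: [-0.3, 0.9, -1.2]
t 25.6 p [0.4648 0.0265 0.0425] q [ 0.44  0.59 -0.75  2.12  0.65  0.68 -0.77] F [-0.3  0.9 -1.2] open 0.0658 g 44.8
x [-0.     1.    -0.002] y [1.    0.    0.002] z [ 0.002 -0.002 -1.   ]
shift [0.     0.0002 0.0025]
turn [0.09 0.09 0.01]
```

```bash
H="python3 -m handwheel"
$H '[[0,0,0.0015,0,0,0,0.05],[0,0,0,0,0,0,0.05]]' |grep -E "pos|ft"
$H '[[0,0,0.001,0,0,0,0.05],[0,0,0,0,0,0,0.05]]' |grep -E "pos|ft"
$H '[[0,0,0.001,0,0,0,0.05],[0,0,0,0,0,0,0.05]]' |grep -E "pos|ft"
```

```text
tool_pos: [0.4649, 0.0265, 0.042]
ft_force: [-5.2, -0.9, 19.3]
tool_pos: [0.4649, 0.0265, 0.0419]
ft_force: [-9.5, -2.1, 33.7]
tool_pos: [0.465, 0.0266, 0.0417]
ft_force: [-13.2, -2.4, 48.1]
```

```bash
H="python3 -m handwheel"
$H '[[0,0,-0.0027,0,0,0,0.05],[0,0,0,0,0,0,0.07],[0,0,0,0,0,0,0.08],[0,0,0,0,0,0,0.08],[0,0,0,0,0,0,0.08]]' |grep -E "pos|ft|open"
$H '[[0,0,-0.02,0,0,0,0.08],[0,0,-0.04,0,0,0,0.08],[0,0,-0.04,0,0,0,0.08],[-0.03,0.01,-0.01,0,0,0,0.08]]' >/dev/null
$H '[[-0.04,0.03,0,0,0,0,0.08],[-0.04,0.03,0,0,0,0,0.08],[-0.04,0.03,0,0,0,0,0.08],[0,0,0,0,0,0,0.08]]' >/dev/null
sed -i 's/z\[...,2\]>.0145/z[...,2]>np.nanpercentile(z[...,2],96)-.004/' look.py
python3 look.py 8; python3 goto.py 0.6745 0.0333 0.09 90 d
```

```text
tool_pos: [0.4646, 0.0265, 0.0412]
ft_force: [0.9, 0.1, 0.3]
opening: 0.0801
280.4 227.2 0.4665 0.0281 0.066
214.9 213.7 0.5025 0.211 0.0388
279.9 153.7 0.6744 0.0333 0.0675
tray [0.4649 0.0272 0.0608]
stack [0.4653 0.03   0.0286] enc [0.4662 0.0288 0.034 ]
flask ((0.4975808262825012, 0.23355481028556824), (0.19124223291873932, 0.04737526923418045), 22.300695419311523) [0.0677 0.0748]
t 27.55 p [ 0.5655 -0.1265  0.1508] q [ 0.73  0.59 -0.83  1.78  0.51  1.   -0.3 ] F [-0.3  0.1 -0.5] open 0.08 g 0.0
x [ 0.005  1.    -0.001] y [ 1.    -0.005  0.001] z [ 0.001 -0.001 -1.   ]
shift [0.1605 0.1081 0.0607]
turn [ 0.05  0.06 -0.31]
```

```bash
python3 - <<'E'
from h import *
s=state();E=np.array(camera_params("wrist")["extrinsics"]);C=-E[:3,:3].T@E[:3,3]
print("cam in tool",(C-np.array(s["tool_pos"]))@np.array(s["tcp_rot"]))
E
```

```text
cam in tool [ 0.0822645  -0.00027184 -0.11736059]
```

```bash
H="python3 -m handwheel"
$H '[[0.04,0.027,0,0,0,0,0.08],[0.04,0.027,0,0,0,0,0.08],[0.04,0.027,0,0,0,0,0.08],[0.04,0.027,0,0,0,0,0.08]]' >/dev/null
$H '[[0,0,0,0,0,-7.5,0.08],[0,0,0,0,0,-7.5,0.08],[0,0,0,0,0,-7.5,0.08],[0,0,0,0,0,-7.5,0.08],[0,0,0,0,0,0,0.08]]' >/dev/null
$H '[[0,0,0.03,0,0,0,0.08],[0,0,0.03,0,0,0,0.08],[0,0,0,0,0,0,0.08]]' >/dev/null
python3 wl.py 9;  python3 goto.py 0.6745 0.0333 0.023 120 d
```

```text
px [404. 343.]  ell [ 0.7757 -0.0272] [0.0282 0.056 ]
px [244. 337.]  ell [ 0.6703 -0.0834] [0.033  0.0578]
px [328. 213.]  ell [0.6742 0.0353] [0.0664 0.0687]
px [12. 55.] edge ell [0.4739 0.0259] [0.018  0.0668]
t 28.8 p [0.6711 0.037  0.0903] q [ 0.41  0.83 -0.86  1.57  0.69  1.07 -0.11] F [ 0.5  1.  -0.1] open 0.0798 g 0.0
x [-0.499  0.867 -0.   ] y [ 0.867  0.499 -0.003] z [-0.003 -0.002 -1.   ]
shift [-0.0049  0.0013  0.0673]
turn [-0.17  0.01 -0.08]
```

```bash
H="python3 -m handwheel"
$H '[[-0.004,0.0014,0.03,0,0,0,0.08],[0,0,0.025,0,0,0,0.08],[0,0,0.009,0,0,0,0.08],[0,0,0,0,0,0,0.08],[0,0,0,0,0,0,0.08]]' |grep -E "pos|ft"
python3 goto.py 0.6743 0.0343 0.0225 120 d
```

```text
tool_pos: [0.6768, 0.0345, 0.0297]
ft_force: [-0.0, -0.2, -0.6]
t 29.3 p [0.6768 0.0345 0.0297] q [ 0.38  0.9  -0.81  1.59  0.75  0.98 -0.15] F [-0.  -0.2 -0.6] open 0.0801 g 0.0
x [-0.5    0.866 -0.002] y [0.866 0.5   0.002] z [ 0.003 -0.001 -1.   ]
shift [ 0.0011 -0.0023  0.0072]
turn [ 0.14  0.14 -0.  ]
```

```bash
H="python3 -m handwheel"
$H '[[0.001,-0.002,0.007,0,0,0,0.08],[0,0,0,0,0,0,0.08]]' |grep -E "pos|ft"
$H '[[0,0,0,0,0,0,0.05],[0,0,0,0,0,0,0.05],[0,0,0,0,0,0,0.05],[0,0,0,0,0,0,0.05],[0,0,0,0,0,0,0.05]]' 40 |grep -E "pos|ft|open|grip"
$H '[[0,0,-0.02,0,0,0,0.05],[0,0,-0.04,0,0,0,0.05],[0,0,-0.04,0,0,0,0.05],[0,0,-0.03,0,0,0,0.05],[0,0,0,0,0,0,0.05]]' |grep -E "pos|ft|open|grip"
$H '[[0,0,0,0,0,7.5,0.05],[0,0,0,0,0,7.5,0.05],[0,0,0,0,0,7.5,0.05],[0,0,0,0,0,7.5,0.05],[0,0,0,0,0,0,0.05]]' >/dev/null
python3 goto.py 0.465 0.0275 0.07 90 d
```

```text
tool_pos: [0.6736, 0.0336, 0.0211]
ft_force: [0.1, -0.3, -0.6]
tool_pos: [0.6741, 0.0337, 0.0218]
ft_force: [-1.9, -1.2, 6.0]
opening: 0.0658
gripper_force: 44.0
tool_pos: [0.676, 0.0352, 0.1575]
ft_force: [-1.1, 0.6, -0.8]
opening: 0.0657
gripper_force: 44.6
t 31.0 p [0.6735 0.034  0.1515] q [ 0.37  0.72 -0.79  1.53  0.55  1.12 -0.54] F [-0.1 -0.5 -0.2] open 0.0656 g 44.6
x [ 0.001  1.    -0.002] y [ 1.    -0.001  0.002] z [ 0.002 -0.002 -1.   ]
shift [-0.0066 -0.2087  0.0811]
turn [ 0.11  0.11 -0.07]
```

```bash
H="python3 -m handwheel"
$H '[[-0.0013,-0.0415,0,0,0,0,0.05],[-0.0013,-0.0415,0,0,0,0,0.05],[-0.0013,-0.0415,0,0,0,0,0.05],[-0.0013,-0.0415,0,0,0,0,0.05],[-0.0013,-0.0415,0,0,0,0,0.05]]' >/dev/null
$H '[[0,0,0.03,0,0,0,0.05],[0,0,0.03,0,0,0,0.05],[0,0,0.02,0,0,0,0.05],[0,0,0,0,0,0,0.05],[0,0,0,0,0,0,0.05]]' >/dev/null
python3 goto.py 0.465 0.0275 0.055 90 d
```

```text
t 32.0 p [0.4663 0.0277 0.071 ] q [ 0.48  0.55 -0.8   2.1   0.6   0.73 -0.71] F [ 0.2 -0.1  0.2] open 0.0658 g 44.7
x [-0.003  1.    -0.001] y [1.    0.003 0.001] z [ 0.001 -0.001 -1.   ]
shift [-0.0002 -0.0013  0.016 ]
turn [0.06 0.07 0.19]
```

```bash
H="python3 -m handwheel"
$H '[[0,-0.001,0.01,0,0,0,0.05],[0,0,0.007,0,0,0,0.05],[0,0,0,0,0,0,0.05]]' |grep -E "pos|ft"
$H '[[0,0,0.002,0,0,0,0.05],[0,0,0,0,0,0,0.05]]' |grep -E "pos|ft"
$H '[[0,0,0.001,0,0,0,0.05],[0,0,0,0,0,0,0.05]]' |grep -E "pos|ft"
```

```text
tool_pos: [0.4649, 0.027, 0.053]
ft_force: [-0.5, 0.5, -0.3]
tool_pos: [0.4653, 0.0272, 0.0516]
ft_force: [-0.2, -0.1, -0.5]
tool_pos: [0.4653, 0.0271, 0.0506]
ft_force: [-1.0, -0.0, -0.1]
```

```bash
H="python3 -m handwheel"
$H '[[0,0,0.001,0,0,0,0.05],[0,0,0,0,0,0,0.05]]' |grep -E "pos|ft"
$H '[[0,0,0,0,0,0,0.07],[0,0,0,0,0,0,0.08],[0,0,0,0,0,0,0.08],[0,0,0,0,0,0,0.08],[0,0,0,0,0,0,0.08]]' |grep -E "pos|ft|open"
$H '[[0,0,-0.02,0,0,0,0.08],[0,0,-0.04,0,0,0,0.08],[0,0,-0.03,0,0,0,0.08],[-0.03,0.03,-0.01,0,0,0,0.065]]' >/dev/null
$H '[[-0.03,0.04,0,0,0,0,0.065],[-0.03,0.04,0,0,0,0,0.065],[-0.03,0.04,0,0,0,0,0.065],[-0.003,0.04,0.03,0,0,0,0.065],[0,0,0,0,0,0,0.065]]' >/dev/null
python3 look.py 10; python3 wl.py 10; python3 goto.py 0.6614 -0.0948 0.09 90 d
```

```text
tool_pos: [0.4654, 0.0272, 0.0498]
ft_force: [-0.9, -0.5, 3.6]
tool_pos: [0.4653, 0.0272, 0.0495]
ft_force: [-0.1, 0.1, 0.3]
opening: 0.0801
280.4 227.1 0.4667 0.0281 0.0661
214.8 213.6 0.5029 0.2113 0.0385
tray [0.4647 0.0273 0.061 ]
stack [0.4669 0.0292 0.0374] enc [0.4661 0.0282 0.034 ]
flask ((0.49738946557044983, 0.2335508167743683), (0.19071802496910095, 0.04718809202313423), 22.422504425048828) [0.0678 0.0748]
px [324. 308.]  ell [ 0.6483 -0.2035] [0.0666 0.1059]
px [334. 191.]  ell [ 0.6627 -0.093 ] [0.0519 0.0539]
px [538.  92.]  ell [ 0.7982 -0.0266] [0.0689 0.0742]
px [422.  29.] edge ell [0.7166 0.0153] [0.0225 0.0393]
px [13. 26.] edge ell [0.4623 0.0163] [0.0187 0.0426]
t 34.4 p [ 0.6544 -0.0949  0.1181] q [ 0.57  0.74 -0.77  1.59  0.57  1.05 -0.37] F [ 0.1  0.3 -0.1] open 0.0644 g 0.0
x [-0.001  1.     0.   ] y [ 1.     0.001 -0.002] z [-0.002  0.    -1.   ]
shift [0.0001 0.0071 0.0281]
turn [-0.11 -0.02  0.04]
```

```bash
H="python3 -m handwheel"
$H '[[0.001,0.0075,0.03,0,0,0,0.065],[0,0,0.03,0,0,0,0.065],[0,0,0.025,0,0,0,0.065],[0,0,0,0,0,0,0.065],[0,0,0,0,0,0,0.065]]' |grep -E "pos|ft"
python3 goto.py 0.662 -0.094 0.026 90 d
```

```text
tool_pos: [0.6627, -0.0943, 0.0371]
ft_force: [0.8, -0.1, 0.7]
t 34.9 p [ 0.6627 -0.0943  0.0371] q [ 0.53  0.84 -0.71  1.62  0.65  0.93 -0.42] F [ 0.8 -0.1  0.7] open 0.065 g 0.0
x [-0.001  1.    -0.002] y [1.    0.001 0.003] z [ 0.003 -0.002 -1.   ]
shift [ 0.0003 -0.0008  0.011 ]
turn [0.15 0.1  0.07]
```

```bash
H="python3 -m handwheel"
$H '[[0,0,0.009,0,0,0,0.065],[0,0,0.002,0,0,0,0.065],[0,0,0,0,0,0,0.065]]' |grep -E "pos|ft"
$H '[[0,0,0,0,0,0,0.04],[0,0,0,0,0,0,0.04],[0,0,0,0,0,0,0.04],[0,0,0,0,0,0,0.04],[0,0,0,0,0,0,0.04]]' 40 |grep -E "pos|ft|open|grip"
$H '[[0,0,-0.02,0,0,0,0.04],[0,0,-0.04,0,0,0,0.04],[0,0,-0.04,0,0,0,0.04],[0,0,-0.03,0,0,0,0.04],[0,0,0,0,0,0,0.04]]' |grep -E "pos|ft|open|grip"
python3 goto.py 0.465 0.0275 0.08 90 d
```

```text
tool_pos: [0.6628, -0.095, 0.0246]
ft_force: [1.2, 0.3, -0.5]
tool_pos: [0.6631, -0.0948, 0.0251]
ft_force: [-1.4, -0.4, 5.5]
opening: 0.0518
gripper_force: 40.8
tool_pos: [0.6653, -0.0939, 0.1609]
ft_force: [0.9, 0.6, 0.4]
opening: 0.0519
gripper_force: 41.9
t 36.2 p [ 0.6653 -0.0939  0.1609] q [ 0.57  0.71 -0.8   1.54  0.55  1.12 -0.34] F [0.9 0.6 0.4] open 0.0519 g 41.9
x [-0.     1.    -0.002] y [1.   0.   0.01] z [ 0.01  -0.002 -1.   ]
shift [ 0.1217 -0.2011  0.0786]
turn [0.59 0.12 0.02]
```

```bash
H="python3 -m handwheel"
$H '[[0.0244,-0.04,0,0,0,0,0.04],[0.0244,-0.04,0,0,0,0,0.04],[0.0244,-0.04,0,0,0,0,0.04],[0.0244,-0.04,0,0,0,0,0.04],[0.0244,-0.04,0,0,0,0,0.04]]' >/dev/null
$H '[[0,0,0.03,0,0,0,0.04],[0,0,0.03,0,0,0,0.04],[0,0,0.015,0,0,0,0.04],[0,0,0,0,0,0,0.04],[0,0,0,0,0,0,0.04]]' >/dev/null
python3 goto.py 0.4655 0.0275 0.067 90 d
```

```text
t 37.2 p [0.4628 0.0276 0.0792] q [ 0.49  0.53 -0.82  2.11  0.58  0.74 -0.71] F [-0.7  0.6 -0.4] open 0.0519 g 42.0
x [-0.001  1.    -0.001] y [1.    0.001 0.002] z [ 0.002 -0.001 -1.   ]
shift [-0.      0.0026  0.0122]
turn [0.09 0.08 0.04]
```

```bash
H="python3 -m handwheel"
$H '[[0,0.0025,0.008,0,0,0,0.04],[0,0,0.005,0,0,0,0.04],[0,0,0,0,0,0,0.04]]' |grep -E "pos|ft"
$H '[[0,0,0.002,0,0,0,0.04],[0,0,0,0,0,0,0.04]]' |grep -E "pos|ft"
$H '[[0,0,0.001,0,0,0,0.04],[0,0,0,0,0,0,0.04]]' |grep -E "pos|ft"
```

```text
tool_pos: [0.4651, 0.027, 0.0653]
ft_force: [0.4, -0.1, -0.4]
tool_pos: [0.4651, 0.0272, 0.0636]
ft_force: [0.4, -0.1, 0.8]
tool_pos: [0.4651, 0.0271, 0.0626]
ft_force: [0.3, 0.2, -0.1]
```

```bash
H="python3 -m handwheel"
$H '[[0,0,0.001,0,0,0,0.04],[0,0,0,0,0,0,0.04]]' |grep -E "pos|ft"
$H '[[0,0,0,0,0,0,0.058],[0,0,0,0,0,0,0.066],[0,0,0,0,0,0,0.066],[0,0,0,0,0,0,0.066],[0,0,0,0,0,0,0.066]]' |grep -E "pos|ft|open"
$H '[[0,0,-0.02,0,0,0,0.066],[0,0,-0.03,0,0,0,0.066],[0,0,-0.03,0,0,0,0.066],[-0.04,0,0,0,0,0,0.066],[-0.045,0,0,0,0,0,0.066]]' >/dev/null
$H '[[-0.045,0,0,0,0,0,0.066],[-0.045,0,0,0,0,0,0.066],[-0.045,0,0,0,0,0,0.066],[-0.045,0,0,0,0,0,0.066],[-0.045,0,0,0,0,0,0.066]]' >/dev/null
$H '[[-0.045,0,0.02,0,0,0,0.066],[0,0,0.02,0,0,0,0.066],[0,0,0,0,0,0,0.066]]' >/dev/null
python3 look.py 11; python3 wl.py 11; python3 goto.py 0.4577 -0.335 0.09 90 d
```

```text
tool_pos: [0.4653, 0.0272, 0.062]
ft_force: [-1.9, -0.4, 7.0]
tool_pos: [0.4652, 0.0272, 0.0616]
ft_force: [0.0, -0.1, 0.6]
opening: 0.0657
408.7 231.2 0.4575 -0.3258 0.0396
280.4 227.1 0.4667 0.0283 0.0667
214.9 213.5 0.5031 0.2109 0.0408
463.6 190.7 0.572 -0.4845 0.0439
tray [0.4649 0.027  0.0607]
stack [0.466  0.0289 0.046 ] enc [0.4662 0.0289 0.027 ]
flask ((0.4982227087020874, 0.23359283804893494), (0.19180427491664886, 0.047157447785139084), 22.871858596801758) [0.0679 0.0749]
px [264. 280.]  ell [ 0.4197 -0.3927] [0.0186 0.0636]
px [345. 298.]  ell [ 0.4773 -0.4093] [0.0684 0.1074]
px [315. 213.]  ell [ 0.4585 -0.3351] [0.0523 0.0543]
t 40.0 p [ 0.4654 -0.3265  0.1023] q [ 1.1   0.63 -0.78  1.84  0.56  0.9   0.05] F [ 1.3  0.2 -0.5] open 0.0657 g 0.0
x [-0.002  1.    -0.   ] y [1.    0.002 0.001] z [ 0.001 -0.    -1.   ]
shift [-0.0085 -0.0077  0.0122]
turn [0.06 0.01 0.09]
```

```bash
H="python3 -m handwheel"
$H '[[-0.0085,-0.0073,0.03,0,0,0,0.066],[0,0,0.03,0,0,0,0.066],[0,0,0.01,0,0,0,0.066],[0,0,0,0,0,0,0.066],[0,0,0,0,0,0,0.066]]' |grep -E "pos|ft"
python3 goto.py 0.4583 -0.335 0.026 90 d
```

```text
tool_pos: [0.4593, -0.3358, 0.0337]
ft_force: [0.9, 0.3, -0.2]
t 40.5 p [ 0.4593 -0.3358  0.0337] q [ 1.06  0.72 -0.71  1.88  0.65  0.79 -0.  ] F [ 0.9  0.3 -0.2] open 0.0658 g 0.0
x [-0.002  1.    -0.002] y [1.    0.002 0.003] z [ 0.003 -0.002 -1.   ]
shift [ 0.0008 -0.0011  0.0077]
turn [0.18 0.13 0.11]
```

```bash
H="python3 -m handwheel"
$H '[[0.0005,-0.001,0.0075,0,0,0,0.066],[0,0,0,0,0,0,0.066]]' |grep -E "pos|ft"
$H '[[0,0,0,0,0,0,0.04],[0,0,0,0,0,0,0.04],[0,0,0,0,0,0,0.04],[0,0,0,0,0,0,0.04],[0,0,0,0,0,0,0.04]]' 40 |grep -E "pos|ft|open|grip"
$H '[[0,0,-0.02,0,0,0,0.04],[0,0,-0.04,0,0,0,0.04],[0,0,-0.04,0,0,0,0.04],[0,0,-0.03,0,0,0,0.04],[0,0,0,0,0,0,0.04]]' |grep -E "pos|ft|open|grip"
python3 goto.py 0.4655 0.0275 0.09 90 d
```

```text
tool_pos: [0.4571, -0.3358, 0.0249]
ft_force: [-0.6, 0.0, 0.3]
tool_pos: [0.4572, -0.336, 0.0256]
ft_force: [-2.2, 0.7, 6.3]
opening: 0.0516
gripper_force: 40.4
tool_pos: [0.4591, -0.3366, 0.1593]
ft_force: [0.5, -0.3, -0.3]
opening: 0.0518
gripper_force: 41.9
t 41.7 p [ 0.4591 -0.3366  0.1593] q [ 1.16  0.56 -0.84  1.8   0.49  0.99  0.12] F [ 0.5 -0.3 -0.3] open 0.0518 g 41.9
x [-0.     1.    -0.006] y [1.    0.    0.007] z [ 0.007 -0.006 -1.   ]
shift [0.3645 0.006  0.0671]
turn [0.41 0.35 0.01]
```

Expected touch is at TCP z ≈ 0.0256 + 0.046 = 0.0716.

```bash
H="python3 -m handwheel"
$H '[[0.045,0.001,0,0,0,0,0.04],[0.045,0.001,0,0,0,0,0.04],[0.045,0.001,0,0,0,0,0.04],[0.045,0.001,0,0,0,0,0.04],[0.045,0.001,0,0,0,0,0.04]]' >/dev/null
$H '[[0.045,0.001,0,0,0,0,0.04],[0.045,0,0,0,0,0,0.04],[0.045,0,0,0,0,0,0.04],[0.0035,0,0.02,0,0,0,0.04],[0,0,0,0,0,0,0.04]]' >/dev/null
$H '[[0,0,0.03,0,0,0,0.04],[0,0,0.02,0,0,0,0.04],[0,0,0,0,0,0,0.04],[0,0,0,0,0,0,0.04]]' >/dev/null
python3 goto.py 0.466 0.0275 0.076 90 d
```

```text
t 43.1 p [0.4628 0.027  0.0844] q [ 0.5   0.52 -0.84  2.1   0.57  0.76 -0.7 ] F [ 0.8 -0.2 -0.7] open 0.0519 g 41.9
x [ 0.001  1.    -0.002] y [ 1.    -0.001  0.001] z [ 0.001 -0.002 -1.   ]
shift [0.0005 0.0032 0.0084]
turn [ 0.03  0.09 -0.04]
```

```bash
H="python3 -m handwheel"
$H '[[0,0.003,0.005,0,0,0,0.04],[0,0,0.004,0,0,0,0.04],[0,0,0,0,0,0,0.04]]' |grep -E "pos|ft"
$H '[[0,0,0.002,0,0,0,0.04],[0,0,0,0,0,0,0.04]]' |grep -E "pos|ft"
$H '[[0,0,0.001,0,0,0,0.04],[0,0,0,0,0,0,0.04]]' |grep -E "pos|ft"
```

```text
tool_pos: [0.466, 0.0274, 0.0751]
ft_force: [-0.1, -0.2, -0.9]
tool_pos: [0.4658, 0.0277, 0.0731]
ft_force: [0.0, 0.1, 0.2]
tool_pos: [0.4658, 0.0277, 0.0721]
ft_force: [0.3, -0.8, -0.2]
```

```bash
H="python3 -m handwheel"
$H '[[0,0,0.001,0,0,0,0.04],[0,0,0,0,0,0,0.04]]' |grep -E "pos|ft"
$H '[[0,0,0,0,0,0,0.058],[0,0,0,0,0,0,0.066],[0,0,0,0,0,0,0.066],[0,0,0,0,0,0,0.066],[0,0,0,0,0,0,0.066]]' |grep -E "pos|ft|open"
$H '[[0,0,-0.02,0,0,0,0.066],[0,0,-0.04,0,0,0,0.066],[0,0,-0.04,0,0,0,0.066],[-0.045,0,-0.02,0,0,0,0.066],[-0.045,0,0,0,0,0,0.066]]' >/dev/null
$H '[[-0.045,-0.01,0,0,0,0,0.066],[-0.045,-0.01,0,0,0,0,0.066],[-0.045,-0.01,0,0,0,0,0.066],[-0.045,0,0,0,0,0,0.066],[-0.045,0,0,0,0,0,0.066]]' >/dev/null
$H '[[-0.045,0,0,0,0,0,0.066],[-0.045,0,0,0,0,0,0.066],[-0.045,0,0,0,0,0,0.066],[0,0,0,0,0,0,0.066],[0,0,0,0,0,0,0.066]]' >/dev/null
python3 look.py 12; python3 goto.py
python3 - <<'E'
from h import *
im,d=grab_frame("scene");cv2.imwrite("pics/scene12.png",cv2.resize(im[100:340,180:440,::-1],(650,600),interpolation=cv2.INTER_CUBIC))
E
```

```text
tool_pos: [0.4659, 0.0278, 0.0716]
ft_force: [-2.3, -0.4, 7.1]
tool_pos: [0.4658, 0.0277, 0.0711]
ft_force: [0.1, -0.7, 0.5]
opening: 0.0659
280.4 227.1 0.4668 0.0282 0.0666
214.9 213.3 0.5037 0.2109 0.0418
tray [0.4649 0.027  0.0607]
stack [0.4654 0.0279 0.0555] enc [0.4667 0.0277 0.0269]
flask ((0.49766242504119873, 0.23377682268619537), (0.1912936419248581, 0.04706782102584839), 22.55327796936035) [0.068  0.0746]
t 46.05 p [ 0.4359 -0.4213  0.1914] q [ 1.26  0.58 -0.82  1.68  0.46  1.09  0.3 ] F [-0.8 -0.  -0.5] open 0.0662 g 0.0
x [-0.001  1.    -0.   ] y [1.    0.001 0.001] z [ 0.001 -0.    -1.   ]
```

View pics/scene12.png

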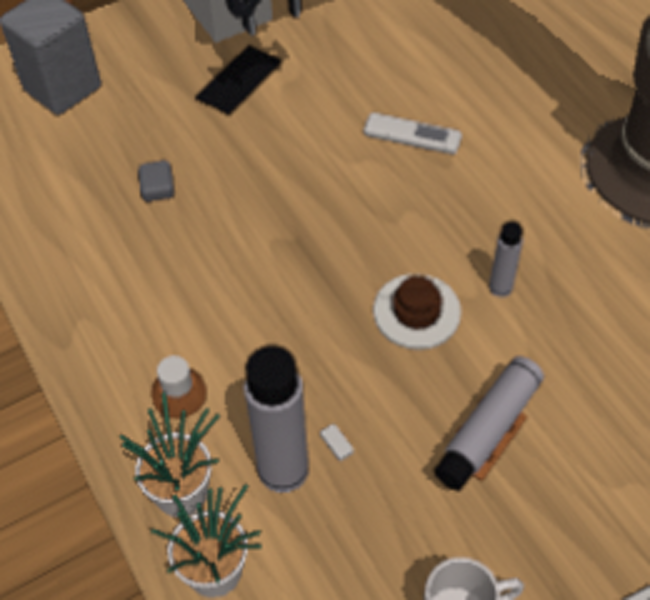

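View pics/top12.png

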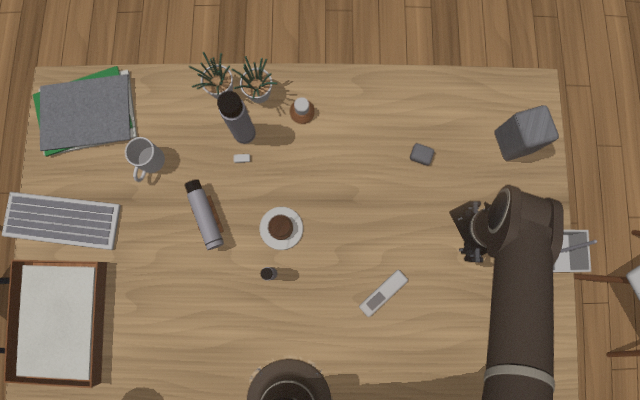

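Both views show one neat stack on the tray at (281,227): five layers, top at 0.0555 m, within 2 mm of centre. The flask lies in the cradle at (205,215), no coasters are left on the desk, and the other things look untouched.

```bash
python3 -c "
from bench import sign_off; print(sign_off())"
```

```text
the job is handed in; nothing more can be done
None
```

I handed the job in: the middle flask lies in the cradle, and all five coasters (three wide below, two small on top) are stacked within about 2 mm of the tray centre; the hand-in returned no verdict.

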